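Fetch the wax tin from behind the bottles

TASK

The beeswax tin stands boxed in by the three tall bottles in the plywood caddy. Stand all three bottles upright in the steel drip tray, then fetch the tin and set it in the middle of the round cork pad by the roof board, and only then put each bottle back in the caddy on the very ring it came from. Set things down rather than drop them, knock nothing over, and leave the two small jars in the caddy where they are.

Things in the scene. Friction and masses are not known exactly. Their poses are not given: they have to be found in the camera images.
- caddy: fixed open plywood caddy, 216 mm long (its y) by 148 mm (x), walls 45 mm high, 8 mm thick, inner floor 8 mm above the bench. Origin: centre of underside. Six ringed places on the floor, in mm: tin (31, 0); bottles, in any order, (31, 62), (31, -62), (-31, 0); jars (-31, 62), (-31, -62). Things may stand a few mm off their rings
- drip_tray: shallow steel tray, fixed, 290 mm long (its x axis), 115 mm wide (y), rim 14 mm high, walls and floor 3 mm thick, empty: room for the three bottles in a row along x, 85 mm apart. Origin: centre of its underside, on the bench
- wax_place: the waxing place, fixed: a round cork pad 96 mm across and 5 mm thick; its centre on the bench is the origin. 62 mm from there along its x axis begins a bee-house roof board of two planks (125 x 130 mm, 14 mm thick) that lies flat
- glue_mid (a point): wood-glue bottle: yellow plastic body, white label, 165 mm tall; 56 mm across up to 98 mm, sloping shoulder up to 122 mm, then a straight red cap, 30 mm across, over the top 40 mm: take it there from above. 0.22 to 0.45 kg. The point: on the axis, half-way up (82.5 mm above the underside); z is the axis
- oil_mid (a point): linseed-oil bottle: amber glass body, white label, 165 mm tall; 56 mm across up to 98 mm, sloping shoulder up to 122 mm, then a straight black cap, 30 mm across, over the top 40 mm: take it there from above. 0.22 to 0.45 kg. The point: on the axis, half-way up (82.5 mm above the underside); z is the axis
- varnish_mid (a point): varnish bottle: blue body, white label, 165 mm tall; 56 mm across up to 98 mm, sloping shoulder up to 122 mm, then a straight white cap, 30 mm across, over the top 40 mm: take it there from above. 0.22 to 0.45 kg. The point: on the axis, half-way up (82.5 mm above the underside); z is the axis
- tin_mid (a point): the beeswax tin: round, silver with a dark teal lid with a small white dot, 56 mm across, 44 mm tall, 0.09 to 0.16 kg, on the caddy's floor, 6 mm from each of the three bottles and 8 mm from the long wall; with the bottles gone there is finger room on both sides along the caddy's y. The point: on its axis, half-way up (22 mm above the underside)
- jar_green_mid (a point): small jar with steel-grey contents and a green lid, 42 mm across, 48 mm tall, standing in a corner of the caddy on the robot's side; stays where it is. The point is half-way up
- jar_white_mid (a point): small jar with copper-coloured contents and a white lid, 42 mm across, 48 mm tall, standing in a corner of the caddy on the robot's side; stays where it is. The point is half-way up
There are look-alikes about, which are no part of the job. Of the things that look like the part that bears tin_mid, the middle-sized one is meant.

How it is judged:
By the outcome, as a careful person would: the job done as asked, in the order asked, and still so for the second after the job is handed in, with the robot touching nothing.
It also fails if it takes over 141 s, if anything falls off the work surface, if the arm or the gripper's body presses on something with over 40 N, if the wrist force passes 120 N, or if a joint passes its speed limit or range.

ROBOT

A 6-joint arm with a two-finger parallel gripper is mounted at the origin on the work surface. World frame = base frame: x ahead of the robot, y to its left, z up, the work surface at z = 0. Lengths are in m, angles in rad, forces in N, time in s.
With the tool pointing down it reaches from about 0.425 to 0.925 m from the base axis. Payload 12.5 kg.
Tool frame: the origin (TCP) lies at the very end of the fingers, on their centre line; the grasp point (between the pads) lies 19 mm behind it; z points along the fingers, y is the direction in which the jaws open and shut (so a half turn about z gives the same grasp; the last joint's range is limited). The gripper opens to 85 mm and grips with 20 to 120 N. Pads are 22 mm wide; open, the fingers measure 114 mm over their backs; the gripper's body (76 mm by 85 mm) begins 54 mm behind the grasp point. The pads swing forward as they close: fully open they stand 13 mm farther back than shut.
Start: joints at [-1.423, 0.491, 1.559, -0, 1.092, -0.106], TCP at [0.157, -0.605, 0.231] pointing down, gripper open.
Joint ranges: [-3.1, 3.1], [-0.84, 2.19], [0.05, 2.79], [-1.13, 4.28], [0.06, 2.93], [-2.69, 2.69]. Speed limits (rad/s): [2.22, 2.22, 2.79, 3.14, 3.14, 3.14].

INTERFACE

Orientations are given as a rotation vector (axis times angle).
In Python, from plant import env gives the robot as it stands.
- The arm moves only by the tool carry_out, never from a script. Its argument "steps" is a list of rows, each a list of 5 numbers: the opening, from 0 (shut) to 1 (fully open), then the shift along the tool's x, y, z in cm, then the turn about the tool's z in degrees. A call has 1 to 5 rows; each row is the pose to reach, as a shift and turn from the pose measured when the call began, along the tool's axes at that moment; what a row does not reach only later rows make up. A row lasts 1/10 s, in which the tool goes at most 50 mm and 8.59 degrees, less where a joint would pass 70% of its speed; a pose out of reach is approached as far as the arm can. A call with a gripper value outside its range is refused whole. The fingers move at their own pace and stop on an object; "grip_force" is the grip in N (left out, the last holds). Time passes only in rows, so rows that repeat a pose let the fingers close. It gives the time, the measured TCP pose, the force and the opening at its end, in the units of the state.
- env.sense(): the state, without advancing time (a new reading comes with each control period).
- env.snapshot(name): name is "scene" or "side" or "wrist"; returns the picture (420x560x3 uint8, blue, green, red); there is no depth.
- env.get_calibration(name): a dict with "fx", "fy", "cx", "cy" (pixels), "origin" and "rotation" of the camera in the world. Camera axes: x right, y up, looking along -z (the intrinsics and any distortion apply to the point x, -y, -z); pixel columns grow to the right and rows downward; lengths in m; the calibration is good to about 2 mm. A picture is of the moment at which its call begins: read the wrist's pose just before it. get_calibration takes no time and is no camera call; for the wrist camera it gives the pose at the moment of the call.
- env.sign_off(): hands the job in, once; it reports no verdict.
The state is a dict: "time_s": time; "q": joint angles; "qd": joint speeds; "tau": joint torques, N m; "ee_pos": TCP position; "orientation": TCP orientation; "wrist_force": force on the tool from outside, world axes, zero at the start; "torque": the same for the moment, N m; "grip_width": finger opening in m.
Only numpy, scipy, OpenCV 4.12 (cv2) and the standard library are available. Lean on these libraries where they do the work, as an engineer would, in place of code of your own. Each camera call takes 0.05 s, during which the arm holds its last target. There are 200 camera calls.

## Working session

There is one attempt and no reset: what is moved stays moved. The work goes in short steps, Python scripts to look and compute and a tool call to move; the robot and the scene stay as the last step left them, time stands still between calls to the robot, and variables do not carry over. Pictures are saved under pics/ and viewed, about 12 in all and at most 16, crops included, and the job is handed in when it is done.

Besides the shell and the picture viewer there is one more tool, called after "Request:" by a JSON object that holds its "fn" and its "kwargs", one argument or row to a line. carry_out: Moves the arm, as the interface text tells. Its arguments: {"type":"object","properties":{"steps":{"type":"array","items":{"type":"array","items":{"type":"number"}}},"grip_force":{"type":"number"}},"required":["steps"]}

```bash
ls; mkdir -p pics; cat > h.py <<'E'
import numpy as np, cv2
from plant import env
from scipy.spatial.transform import Rotation as R
def rot(c):
    r=np.array(c["rotation"],float); return r if r.shape==(3,3) else R.from_rotvec(r).as_matrix()
def K(c): return np.array([[c["fx"],0,c["cx"]],[0,c["fy"],c["cy"]],[0,0,1.]])
def dist(c):
    for k in ("distortion","dist"):
        if k in c: return np.array(c[k],float)
    return None
def toworld(c,uv,z):
    p=cv2.undistortPoints(np.array([[uv]],float),K(c),dist(c))[0,0]
    d=rot(c)@np.array([p[0],-p[1],-1.]); o=np.array(c["origin"]); return o+d*(z-o[2])/d[2]
def proj(c,P):
    P=np.atleast_2d(P).astype(float); q=(P-np.array(c["origin"]))@rot(c); q=q*[1,-1,-1]
    return cv2.projectPoints(q,np.zeros(3),np.zeros(3),K(c),dist(c))[0][:,0]
E
python3 - <<'E'
from h import *
print(env.sense())
for n in("scene","side","wrist"):
    c=env.get_calibration(n); print(n,c); cv2.imwrite(f"pics/{n}0.png",env.snapshot(n))
E
```

```text
pics
{'time_s': 0.0, 'q': array([-1.42262925e+00,  4.91600699e-01,  1.55945931e+00,  2.04574356e-05,
        1.09172927e+00, -1.05597134e-01]), 'qd': array([ 9.44787075e-04,  3.74811060e-05,  1.21626367e-04, -1.47850658e-04,
       -3.87636089e-04,  8.60033985e-04]), 'tau': array([ 2.35734724e-04, -6.18450308e+01, -2.61595684e+01, -1.09644079e-04,
        4.11605884e-03,  2.60227142e-05]), 'ee_pos': array([ 0.1568991 , -0.60474205,  0.2306988 ]), 'orientation': array([-3.11515296e+00, -3.97377065e-01,  1.14992965e-05]), 'wrist_force': array([-0.72047209,  0.19427713, -0.84345564]), 'torque': array([-0.00021114,  0.00858659,  0.02038965]), 'grip_width': 0.0850405058795286}
scene {'fx': 446.89495400638003, 'fy': 446.89495400638003, 'cx': 281.75378139334566, 'cy': 207.73341177275563, 'origin': array([ 1.15620231, -0.24989355,  0.94015296]), 'rotation': array([0.55452067, 0.36337632, 1.1204341 ])}
side {'fx': 435.53473450664393, 'fy': 435.53473450664393, 'cx': 276.8942662803902, 'cy': 217.9735105605867, 'origin': array([0.16410061, 0.56093984, 0.93761122]), 'rotation': array([ 0.27448835, -0.84851519, -2.35343042])}
wrist {'fx': 337.9726310687193, 'fy': 337.9726310687193, 'cx': 286.11326057619965, 'cy': 207.98995522457895, 'origin': array([ 0.22893408, -0.58616859,  0.37177616]), 'rotation': array([-0.25468172,  0.19884075, -1.30625138])}
```

View pics/scene0.png

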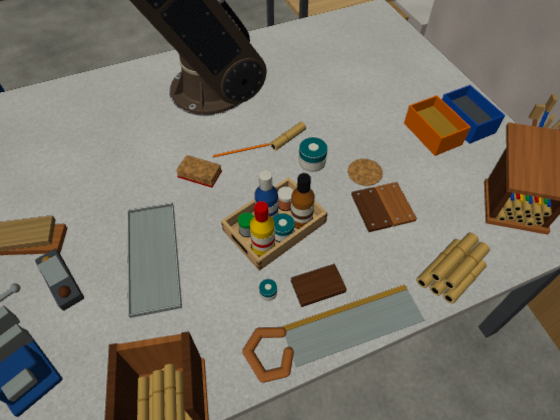

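View pics/side0.png

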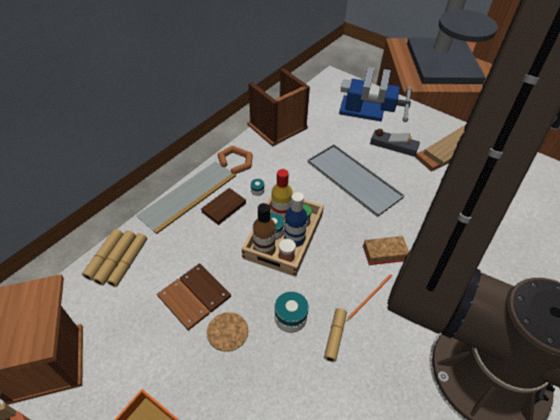

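Scene: caddy at about (275,222) with glue (262,228), varnish (266,195) and oil (302,200), tray (153,258), cork pad (365,172), roof board (384,206). Teal-lidded tins: large (313,152), small (268,289), and the middle-sized one in the caddy (284,224), which is the one meant. I'll confirm it in an enlarged crop.

```bash
python3 - <<'E'
from h import *
a=cv2.imread("pics/scene0.png"); b=cv2.imread("pics/side0.png")
A=cv2.resize(a[165:275,215:335],None,fx=5,fy=5,interpolation=cv2.INTER_CUBIC)
B=cv2.resize(b[160:280,225:345],None,fx=5,fy=5,interpolation=cv2.INTER_CUBIC)
cv2.imwrite("pics/cA.png",A);cv2.imwrite("pics/cB.png",B)
E
```

```text
(no output)
```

View pics/cA.png

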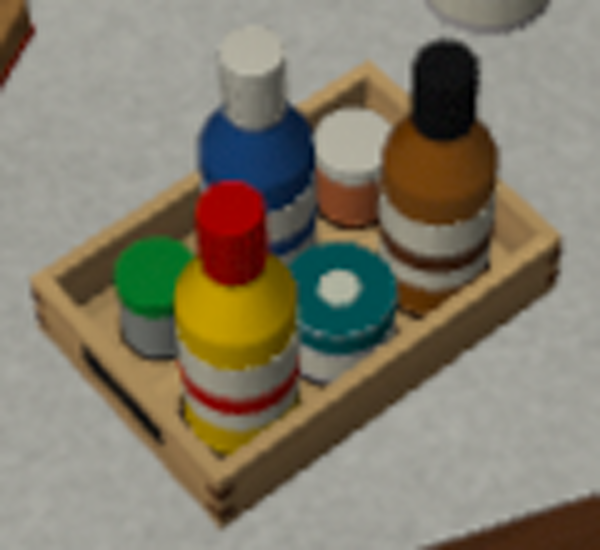

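View pics/cB.png

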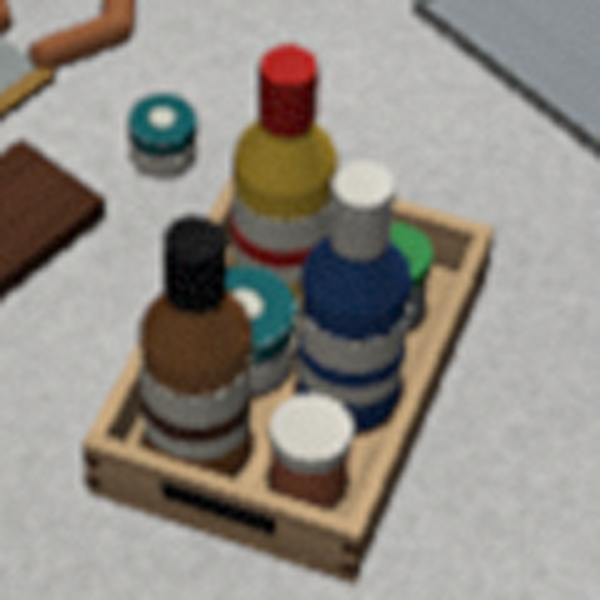

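Confirmed: the middle-sized tin (crop dot (340,288)) is boxed in by the three bottles. Next step is triangulation from both views.

```bash
cat > m.py <<'E'
from h import *
s=env.get_calibration("scene"); d=env.get_calibration("side")
f=lambda p,o:(o[0]+(p[0]+.5)/5-.5,o[1]+(p[1]+.5)/5-.5)
A=lambda *p:f(p,(215,165)); B=lambda *p:f(p,(225,160))
def show(n,z,ps=None,pd=None):
    print(n,*[np.round(toworld(c,p,z)[:2]*1000,1) if p else None for c,p in((s,ps),(d,pd))])
show("red",.173,A(231,204),B(290,66));show("white",.173,A(252,49),B(363,185));show("black",.173,A(445,61),B(195,240))
show("tin",.052,A(340,288),B(250,308))
show("green",.056,A(155,275),B(400,250));show("wjar",.056,A(352,142),B(312,428))
show("cadL",.045,A(35,280),B(492,230));show("cadF",.045,A(221,463));show("cadR",.045,A(560,238),B(90,443));show("cadB",.045,A(368,64),B(357,540))
for n,a,b in(("t1",(129,207),(403,193)),("t2",(174,204.5),(379,212)),("t3",(180,309),(307,163)),("t4",(131,315),(330,147))): show(n,.014,a,b)
show("cork",.005,(365,172),(228,331))
for n,c,im,box in(("s",s,"scene0",(340,150,392,192)),("d",d,"side0",(198,305,258,357))):
    a=cv2.imread(f"pics/{im}.png")[box[1]:box[3],box[0]:box[2]].astype(int)
    m=((a[...,2]-a[...,0])>25).astype(np.uint8)
    k=max(cv2.findContours(m,cv2.RETR_EXTERNAL,cv2.CHAIN_APPROX_NONE)[0],key=cv2.contourArea)
    e=cv2.fitEllipse(k); print(e,toworld(c,(e[0][0]+box[0],e[0][1]+box[1]),.004))
show("board",.014,(384,206),(193,296))
E
python3 m.py
python3 - <<'E'
import cv2,numpy as np
a=cv2.imread("pics/scene0.png");b=cv2.imread("pics/side0.png")
g=lambda i,x,y,w,h,k:cv2.resize(i[y:y+h,x:x+w],None,fx=k,fy=k,interpolation=cv2.INTER_CUBIC)
o=np.zeros((600,800,3),np.uint8)
t=g(a,115,190,80,140,4);o[:560,:320]=t
t=g(b,295,135,120,90,4);o[:360,320:800]=t
t=g(a,335,150,90,60,4);o[360:600,320:680]=t
cv2.imwrite("pics/cC.png",o)
E
```

```text
red [622.7 -66.4] [620.1 -64.5]
white [546.5 -25.6] [544.6 -22.7]
black [587.4  50.8] [585.3  53.6]
tin [605.8  -8.2] [599.9  -8.1]
green [566.  -87.6] [559.8 -86.5]
wjar [529.8  31.5] [526.3  35.9]
cadL [ 538.2 -140. ] [ 533.8 -137.4]
cadF [668.4 -94.9] None
cadR [617.4 104.7] [612.5 105.9]
cadB [478.3  63.4] [473.4  69.2]
t1 [ 382.2 -340. ] [ 392.2 -346.2]
t2 [ 420.4 -232.1] [ 411.  -239.3]
t3 [ 703.4 -296.8] [ 682.3 -275. ]
t4 [ 674.2 -398.6] [ 667.6 -380.6]
cork [514.5 278.5] [507.7 281.5]
((24.78215789794922, 21.602754592895508), (26.463726043701172, 34.6129035949707), 99.427001953125) [0.51230953 0.27918666 0.004     ]
((29.061676025390625, 26.19475746154785), (37.85084533691406, 41.563472747802734), 66.19670867919922) [0.5094631 0.2829179 0.004    ]
board [640.1 261. ] [629.6 269.4]
```

View pics/cC.png

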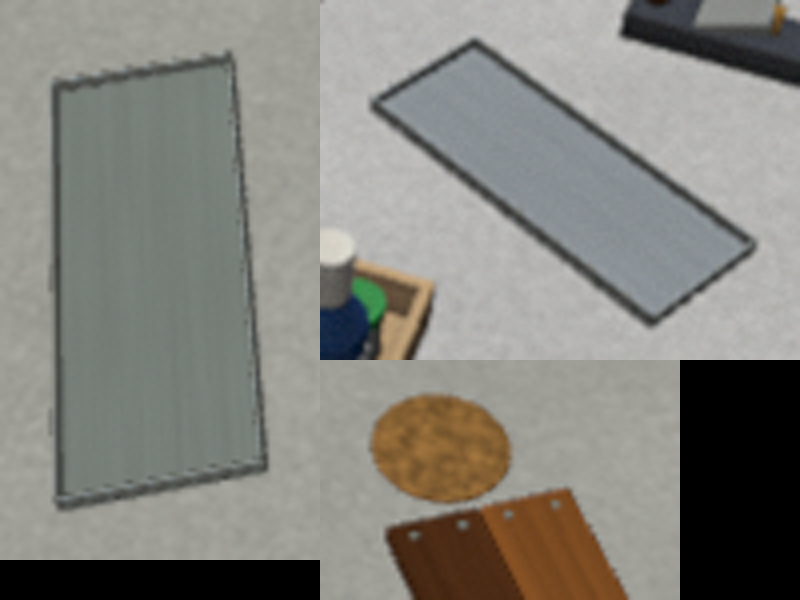

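```bash
cat > go.py <<'E'
from h import *
import sys
def tool(s): return R.from_rotvec(s["orientation"]).as_matrix()
def go(x,y,z):  # mm world -> cm in tool axes
    s=env.sense(); T=tool(s); d=T.T@(np.array([x,y,z])/1000-s["ee_pos"])*100
    yaw=np.degrees(np.arctan2(T[1,0],T[0,0]))
    print(round(s["time_s"],1),"pos",np.round(s["ee_pos"]*1000,1),"toolz",np.round(T[:,2],3),"yaw",round(yaw,2),"F",np.round(s["wrist_force"],1),"w",round(s["grip_width"],4),"-> d cm",np.round(d,2))
if __name__=="__main__":
    a=list(map(float,sys.argv[1:]))
    for i in range(0,len(a),3): go(*a[i:i+3])
E
python3 - <<'E'
from h import *
from scipy.optimize import least_squares
s=env.get_calibration("scene"); d=env.get_calibration("side")
S=[(129,211),(172.75,205),(181,306),(130,315.5)]; D=[(403.5,195.75),(378,215.5),(308,160.75),(333.75,145.25)]
# scene TL = near robot,-y ; order: TL,TR,BR,BL
L=np.array([(-145,-57.5),(-145,57.5),(145,57.5),(145,-57.5)])/1000
def P(p):
    c,n=np.cos(p[2]),np.sin(p[2]); return np.c_[L@np.array([[c,n],[-n,c]])+p[:2],np.full(4,.014)]
Dm=D
for n,f in (("both",lambda p:np.r_[(proj(s,P(p))-S).ravel(),(proj(d,P(p))-Dm).ravel()]),("scene",lambda p:(proj(s,P(p))-S).ravel()),("side",lambda p:(proj(d,P(p))-Dm).ravel())):
    r=least_squares(f,[.54,-.31,0.]); p=r.x; print(n,p[:2]*1000,np.degrees(p[2]),"rms",np.sqrt(np.mean(r.fun**2)))
    if n=="both":
        for k in(85,0,-85): print(k,p[:2]*1000+k*np.array([np.cos(p[2]),np.sin(p[2])]))
w=env.get_calibration("wrist"); st=env.sense(); print("cam fwd",-rot(w)[:,2],"off",w["origin"]-st["ee_pos"])
for x in((313,152),(268,289)): print("tins",toworld(s,x,.06))
E
python3 go.py 560 -25 260
```

```text
both [ 541.93999802 -316.69952584] -11.887354744131834 rms 1.575067675302688
85 [ 625.11712804 -334.20852472]
0 [ 541.93999802 -316.69952584]
-85 [ 458.762868   -299.19052696]
scene [ 545.8876377  -317.66747209] -11.742250124109583 rms 1.0730944247678835
side [ 535.97899198 -311.53925545] -12.039222683732781 rms 0.7289770926260559
cam fwd [-0.28672135 -0.07323269 -0.95521089] off [0.07202093 0.01863891 0.1409814 ]
tins [0.4354954  0.15485125 0.06      ]
tins [ 0.75706594 -0.10841024  0.06      ]
0.1 pos [ 156.9 -604.8  230.9] toolz [-0.     0.001 -1.   ] yaw 14.54 F [0.5 0.5 0.1] w 0.0855 -> d cm [ 53.58 -46.01  -2.87]
```

Request:
{"fn": "carry_out", "kwargs": {
  "steps": [
    [1,17,-14.6,-1,-1.9],
    [1,17,-14.6,-1,-1.9],
    [1,17,-14.6,-1,-1.9],
    [1,17,-14.6,-1,-1.9],
    [1,17,-14.6,-1,-1.9]
  ]
}}

```text
time_s: 0.65
ee_pos: [0.2862, -0.4178, 0.2412]
orientation: [-3.107, -0.452, -0.0]
wrist_force: [-1.3, 0.1, -0.4]
grip_width: 0.0855
```

Request:
{"fn": "carry_out", "kwargs": {
  "steps": [
    [1,17,-14.6,-1,0],
    [1,17,-14.6,-1,0],
    [1,17,-14.6,-1,0],
    [1,17,-14.6,-1,0],
    [1,17,-14.6,-1,0]
  ]
}}

```text
time_s: 1.15
ee_pos: [0.4086, -0.2267, 0.2517]
orientation: [-3.107, -0.454, -0.001]
wrist_force: [-0.0, -0.7, -0.6]
grip_width: 0.0856
```

Request:
{"fn": "carry_out", "kwargs": {
  "steps": [
    [0.6,17,-14.6,-1,0],
    [0.6,17,-14.6,-1,0],
    [0.6,17,-14.6,-1,0],
    [0.6,17,-14.6,-1,0],
    [0.6,17,-14.6,-1,0]
  ]
}}

```text
time_s: 1.65
ee_pos: [0.5309, -0.0352, 0.2621]
orientation: [-3.106, -0.457, -0.001]
wrist_force: [0.0, -1.1, -0.3]
grip_width: 0.0511
```

```bash
python3 go.py 560 -25 260
```

```text
1.6 pos [530.9 -35.2 262.1] toolz [ 0.     0.002 -1.   ] yaw 16.75 F [ 0.  -1.1 -0.3] w 0.0511 -> d cm [ 3.07 -0.13  0.21]
```

```bash
python3 - <<'E'
from h import *
im=env.snapshot("wrist"); c=env.get_calibration("wrist")
import pickle; pickle.dump(c,open("w1.pkl","wb")); cv2.imwrite("pics/w1.png",im)
for n,p in(("red",(621.4,-65.5,173)),("white",(545.5,-24,173)),("black",(586.3,52.2,173)),("tin",(604,-7.5,52))): print(n,proj(c,np.array(p)/1000))
E
```

```text
red [[373.581974   100.52554508]]
white [[279.10181572 191.20635457]]
black [[184.33602377  99.85550305]]
tin [[282.57157686 101.58464298]]
```

View pics/w1.png

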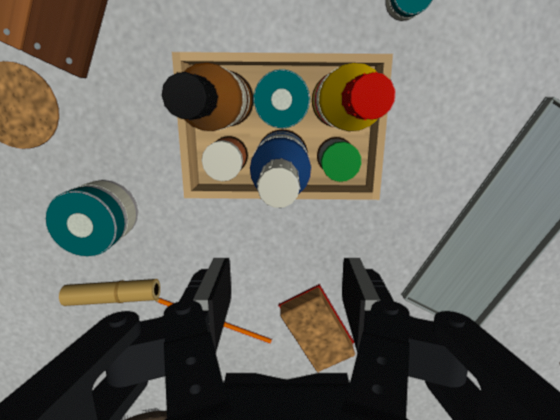

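```bash
python3 - <<'E'
from h import *
import pickle; c=pickle.load(open("w1.pkl","rb"))
im=cv2.imread("pics/w1.png"); 
def blob(m,n):
    k=max(cv2.findContours(m.astype(np.uint8),cv2.RETR_EXTERNAL,cv2.CHAIN_APPROX_NONE)[0],key=cv2.contourArea)[:,0]
    print(n,"bbox",k.min(0),k.max(0)); 
b,g,r=[im[...,i].astype(int) for i in range(3)]
M=np.zeros(b.shape,bool); 
def win(x0,y0,x1,y1): w=M.copy(); w[y0:y1,x0:x1]=1; return w
blob((r>120)&(g<60)&win(330,60,410,130),"red")
blob((r<45)&(g<45)&(b<45)&win(155,60,225,130),"black")
blob((abs(r-b)<30)&(r>150)&win(250,160,310,215),"white")
blob((r<60)&(g>70)&(b>60)&win(250,60,312,135),"tin")
blob((g>80)&(r<70)&(b<80)&win(310,130,370,190),"green")
# predicted outlines of cap tops
t=np.linspace(0,2*np.pi,60)
for n,p,rad in(("red",(621.4,-65.5,173),15),("black",(586.3,52.2,173),15),("white",(545.5,-24,173),15),("tin",(604,-7.5,52),28)):
    P=np.c_[p[0]+rad*np.cos(t),p[1]+rad*np.sin(t),0*t+p[2]]/1000; q=proj(c,P); print(n,q.min(0).round(1),q.max(0).round(1))
for uv in((371.5,96.5),(187,96),(279,185.5)): print(toworld(c,uv,.173))
for uv in((173,53),(392,53),(380,198),(184,198)): print("rim",toworld(c,uv,.045))
E
```

```text
red bbox [351  72] [394 119]
black bbox [162  72] [217 120]
white bbox [250 168] [309 214]
tin bbox [253  70] [308 127]
green bbox [322 142] [360 181]
red [350.4  75.8] [396.8 124.3]
black [161.1  75.1] [207.5 123.6]
white [257.7 170.1] [300.5 211.6]
tin [254.3  71.2] [310.8 130.5]
[ 0.62333132 -0.06331431  0.173     ]
[0.58913463 0.05103353 0.173     ]
[ 0.54941865 -0.02276879  0.173     ]
rim [0.61640374 0.10750108 0.045     ]
rim [ 0.67785043 -0.09625879  0.045     ]
rim [ 0.53816488 -0.13872836  0.045     ]
rim [0.4757632 0.0674471 0.045    ]
```

```bash
python3 go.py 622.5 -65.5 200 622.5 -65.5 135
```

```text
1.7 pos [532.1 -33.6 262.1] toolz [ 0.001  0.003 -1.   ] yaw 16.79 F [-0.7  1.2 -0.4] w 0.0509 -> d cm [7.72 5.68 6.21]
1.7 pos [532.1 -33.6 262.1] toolz [ 0.001  0.003 -1.   ] yaw 16.79 F [-0.7  1.2 -0.4] w 0.0509 -> d cm [ 7.71  5.69 12.71]
```

Request:
{"fn": "carry_out", "kwargs": {
  "steps": [
    [0.6,7.72,5.68,0,0],
    [0.6,7.72,5.68,0,0],
    [0.6,7.72,5.68,5,0],
    [0.6,7.72,5.68,6.2,0],
    [0.6,7.72,5.68,6.2,0]
  ]
}}

```text
time_s: 2.2
ee_pos: [0.6209, -0.0652, 0.198]
orientation: [-3.104, -0.458, 0.006]
wrist_force: [0.5, 0.4, -0.0]
grip_width: 0.051
```

```bash
python3 go.py 622.5 -65.5 135; python3 - <<'E'
from h import *
im=env.snapshot("wrist"); cv2.imwrite("pics/w2.png",im)
E
```

```text
2.2 pos [620.9 -65.2 198. ] toolz [-0.005  0.004 -1.   ] yaw 16.79 F [ 0.5  0.4 -0. ] w 0.051 -> d cm [0.17 0.11 6.3 ]
```

View pics/w2.png

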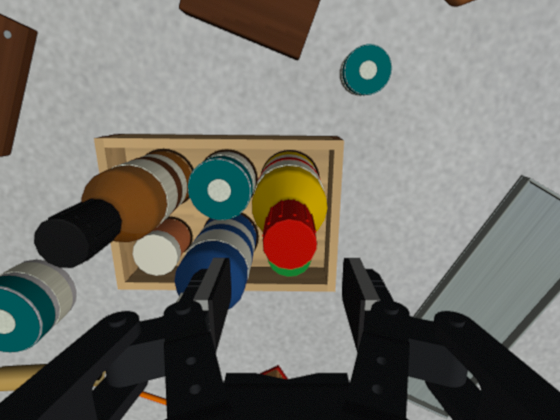

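Request:
{"fn": "carry_out", "kwargs": {
  "steps": [
    [0.6,0.17,0.12,3,0],
    [0.6,0.17,0.12,6.3,0],
    [0.6,0.17,0.12,6.3,0],
    [0.6,0.17,0.12,6.3,0],
    [0.25,0.17,0.12,6.3,0]
  ],
  "grip_force": 45
}}

```text
time_s: 2.75
ee_pos: [0.6244, -0.0659, 0.1398]
orientation: [-3.106, -0.459, -0.004]
wrist_force: [1.0, -0.0, 0.3]
grip_width: 0.0381
```

Request:
{"fn": "carry_out", "kwargs": {
  "steps": [
    [0.2,0,0,0,0],
    [0.2,0,0,0,0],
    [0.2,0,0,0,0],
    [0.2,0,0,0,0],
    [0.2,0,0,0,0]
  ]
}}

```text
time_s: 3.25
ee_pos: [0.6247, -0.0659, 0.1407]
orientation: [-3.106, -0.459, -0.006]
wrist_force: [-1.0, 0.6, 6.3]
grip_width: 0.029
```

```bash
python3 go.py 622.5 -65.5 135 625 -334 220; python3 - <<'E'
from h import *
a=env.snapshot("wrist"); b=env.snapshot("scene")
cv2.imwrite("pics/g1.png",np.hstack([a[200:420,180:400],cv2.resize(b[130:260,215:345],(220,220))]))
E
```

```text
3.2 pos [624.7 -65.9 140.7] toolz [ 0.003  0.002 -1.   ] yaw 16.8 F [-1.   0.6  6.3] w 0.029 -> d cm [-0.21 -0.1   0.57]
3.2 pos [624.7 -65.9 140.7] toolz [ 0.003  0.002 -1.   ] yaw 16.8 F [-1.   0.6  6.3] w 0.029 -> d cm [-7.7  25.67 -7.99]
```

View pics/g1.png

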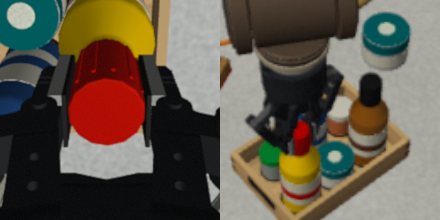

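Request:
{"fn": "carry_out", "kwargs": {
  "steps": [
    [0.2,0,0,-1,0],
    [0.2,0,0,-3,0],
    [0.2,0,0,-5.5,0],
    [0.2,0,0,-8,0],
    [0.2,0,0,-8,0]
  ],
  "grip_force": 60
}}

```text
time_s: 3.85
ee_pos: [0.6255, -0.0663, 0.2241]
orientation: [3.108, 0.459, 0.014]
wrist_force: [-0.2, -0.6, -3.7]
grip_width: 0.0286
```

Request:
{"fn": "carry_out", "kwargs": {
  "steps": [
    [0.2,-0.5,1.6,0,0],
    [0.2,-1.4,4.8,0,0],
    [0.2,-2.3,8,0,0],
    [0.2,-3.2,11,0,0],
    [0.2,-4,13.5,0,0]
  ]
}}

```text
time_s: 4.35
ee_pos: [0.6255, -0.2095, 0.2223]
orientation: [-3.107, -0.458, -0.011]
wrist_force: [0.1, 0.7, -4.3]
grip_width: 0.0286
```

```bash
python3 go.py 625 -334 220; python3 - <<'E'
from h import *
a=env.snapshot("scene"); cv2.imwrite("pics/g2.png",cv2.resize(a[120:340,110:330],(440,440)))
E
```

```text
4.3 pos [ 625.5 -209.5  222.3] toolz [ 0.007  0.002 -1.   ] yaw 16.76 F [ 0.1  0.7 -4.3] w 0.0286 -> d cm [-3.65 11.91  0.21]
```

View pics/g2.png

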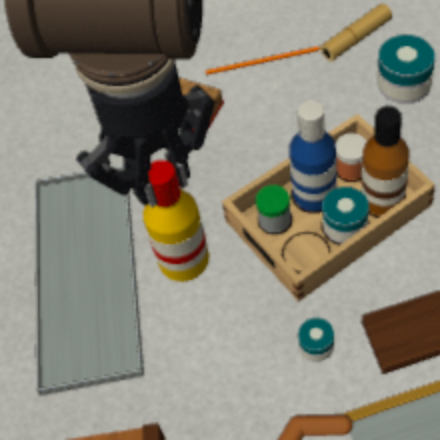

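Request:
{"fn": "carry_out", "kwargs": {
  "steps": [
    [0.2,-0.9,3,0,0],
    [0.2,-1.8,6,0,0],
    [0.2,-2.7,9,0,0],
    [0.2,-3.6,11.9,0,0],
    [0.2,-3.6,11.9,0.2,0]
  ]
}}

```text
time_s: 4.9
ee_pos: [0.6239, -0.3415, 0.2183]
orientation: [3.108, 0.45, 0.008]
wrist_force: [0.4, 1.0, -3.8]
grip_width: 0.0283
```

Request:
{"fn": "carry_out", "kwargs": {
  "steps": [
    [0.2,0,0,2,0],
    [0.2,0,0,4.5,0],
    [0.2,0,0,6.5,0],
    [0.2,0,0,7.5,0],
    [0.2,0,0,7.5,0]
  ]
}}

```text
time_s: 5.4
ee_pos: [0.6235, -0.341, 0.1411]
orientation: [-3.108, -0.45, -0.004]
wrist_force: [0.8, 0.0, -3.3]
grip_width: 0.0284
```

```bash
python3 go.py 625 -334 136
```

```text
5.4 pos [ 623.5 -341.   141.1] toolz [ 0.002  0.002 -1.   ] yaw 16.47 F [ 0.8  0.  -3.3] w 0.0284 -> d cm [ 0.34 -0.63  0.51]
```

Request:
{"fn": "carry_out", "kwargs": {
  "steps": [
    [0.2,0.3,-0.6,0,-0.3],
    [0.2,0.3,-0.6,0.2,-0.3],
    [0.2,0.3,-0.6,0.35,-0.3],
    [0.2,0.3,-0.6,0.5,-0.3],
    [0.2,0.3,-0.6,0.55,-0.3]
  ]
}}

```text
time_s: 5.9
ee_pos: [0.6247, -0.3345, 0.1358]
orientation: [-3.107, -0.458, -0.004]
wrist_force: [-1.0, 0.4, 2.9]
grip_width: 0.0285
```

```bash
python3 go.py 625 -334 135.7
```

```text
5.9 pos [ 624.7 -334.5  135.8] toolz [ 0.003  0.002 -1.   ] yaw 16.76 F [-1.   0.4  2.9] w 0.0285 -> d cm [ 0.04 -0.04  0.01]
```

Request:
{"fn": "carry_out", "kwargs": {
  "steps": [
    [0.6,0,0,0,0],
    [0.6,0,0,0,0],
    [0.6,0,0,0,0],
    [0.6,0,0,-3,0],
    [0.6,0,0,-8,0]
  ]
}}

```text
time_s: 6.4
ee_pos: [0.6235, -0.3341, 0.2136]
orientation: [-3.103, -0.457, 0.003]
wrist_force: [0.4, -0.5, 0.4]
grip_width: 0.0515
```

Request:
{"fn": "carry_out", "kwargs": {
  "steps": [
    [0.6,0,0,-1,0],
    [0.6,0.2,-4,-1,0],
    [0.6,0.4,-8,-1,0],
    [0.6,0.6,-12,-1,0],
    [0.6,0.7,-16,-1,0]
  ]
}}

```text
time_s: 6.9
ee_pos: [0.5836, -0.1776, 0.2248]
orientation: [-3.103, -0.457, 0.002]
wrist_force: [1.2, 1.1, 0.4]
grip_width: 0.0512
```

Request:
{"fn": "carry_out", "kwargs": {
  "steps": [
    [0.6,0.2,-4,0,0],
    [0.6,0.4,-8,0,0],
    [0.6,0.6,-12,0,0],
    [0.6,0.7,-16,0,0],
    [0.6,0.7,-16,0,0]
  ]
}}

```text
time_s: 7.4
ee_pos: [0.543, -0.0188, 0.2261]
orientation: [-3.102, -0.462, 0.001]
wrist_force: [-0.3, -1.0, 0.3]
grip_width: 0.0512
```

```bash
python3 go.py 546 -24 200;python3 - <<'E'
from h import *
a=env.snapshot("scene"); b=env.snapshot("wrist"); cv2.imwrite("pics/g3.png",np.hstack([cv2.resize(a[170:320,115:265],(400,400)),cv2.resize(b[150:350,186:386],(400,400))]))
E
```

```text
7.4 pos [543.  -18.8 226.1] toolz [-0.002  0.005 -1.   ] yaw 16.93 F [-0.3 -1.   0.3] w 0.0512 -> d cm [0.13 0.6  2.61]
```

View pics/g3.png

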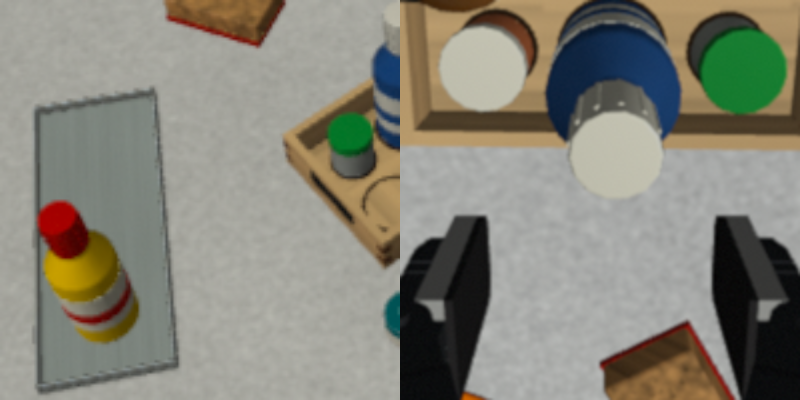

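Request:
{"fn": "carry_out", "kwargs": {
  "steps": [
    [0.6,0.15,0.52,1,0.2],
    [0.6,0.15,0.52,3,0.2],
    [0.6,0.15,0.52,3,0.2],
    [0.6,0.15,0.52,6,0.2],
    [0.6,0.15,0.52,8.8,0.2]
  ]
}}

```text
time_s: 8.0
ee_pos: [0.5479, -0.0271, 0.1377]
orientation: [-3.105, -0.452, -0.002]
wrist_force: [-0.3, 0.5, 0.1]
grip_width: 0.051
```

```bash
python3 go.py 546 -23.5 139
```

```text
8.0 pos [547.9 -27.1 137.7] toolz [ 0.001  0.004 -1.   ] yaw 16.56 F [-0.3  0.5  0.1] w 0.051 -> d cm [-0.08 -0.4  -0.13]
```

Request:
{"fn": "carry_out", "kwargs": {
  "steps": [
    [0.6,-0.08,-0.35,0,-0.2],
    [0.6,-0.08,-0.35,0,-0.2],
    [0.6,-0.08,-0.35,0,-0.2],
    [0.25,-0.08,-0.35,0,-0.2],
    [0.2,-0.08,-0.35,0,-0.2]
  ],
  "grip_force": 45
}}

```text
time_s: 8.5
ee_pos: [0.5468, -0.0242, 0.139]
orientation: [-3.105, -0.457, -0.006]
wrist_force: [-0.7, -0.8, 3.2]
grip_width: 0.0285
```

Request:
{"fn": "carry_out", "kwargs": {
  "steps": [
    [0.2,0,0,0,0],
    [0.2,0,0,0,0],
    [0.2,0,0,0,0],
    [0.2,0,0,0,0],
    [0.2,0,0,0,0]
  ]
}}

```text
time_s: 9.0
ee_pos: [0.5468, -0.0241, 0.1391]
orientation: [-3.105, -0.458, -0.006]
wrist_force: [-0.3, 0.6, -0.8]
grip_width: 0.0288
```

```bash
python3 go.py 546 -23.5 139 459 -299 219
```

```text
9.0 pos [546.8 -24.1 139.1] toolz [ 0.003  0.004 -1.   ] yaw 16.76 F [-0.3  0.6 -0.8] w 0.0288 -> d cm [-0.06 -0.08  0.01]
9.0 pos [546.8 -24.1 139.1] toolz [ 0.003  0.004 -1.   ] yaw 16.76 F [-0.3  0.6 -0.8] w 0.0288 -> d cm [-16.3   23.76  -8.12]
```

Request:
{"fn": "carry_out", "kwargs": {
  "steps": [
    [0.2,0,0,-1,0],
    [0.2,0,0,-3,0],
    [0.2,0,0,-5.5,0],
    [0.2,0,0,-8,0],
    [0.2,0,0,-8,0]
  ],
  "grip_force": 60
}}

```text
time_s: 9.5
ee_pos: [0.5477, -0.0246, 0.2223]
orientation: [-3.106, -0.458, -0.014]
wrist_force: [0.2, -0.2, -3.7]
grip_width: 0.029
```

Request:
{"fn": "carry_out", "kwargs": {
  "steps": [
    [0.2,-1.2,1.8,0,0],
    [0.2,-3,4.4,0,0],
    [0.2,-5,7.3,0,0],
    [0.2,-7,10.2,0,0],
    [0.2,-8.5,12.4,0,0]
  ]
}}

```text
time_s: 10.0
ee_pos: [0.501, -0.1693, 0.2206]
orientation: [-3.106, -0.457, -0.012]
wrist_force: [0.2, 0.8, -3.3]
grip_width: 0.0284
```

```bash
python3 go.py 459 -299 219
```

```text
10.0 pos [ 501.  -169.3  220.6] toolz [ 0.007  0.003 -1.   ] yaw 16.74 F [ 0.2  0.8 -3.3] w 0.0284 -> d cm [-7.76 11.21  0.09]
```

Request:
{"fn": "carry_out", "kwargs": {
  "steps": [
    [0.2,-2,2.9,0,0],
    [0.2,-4,5.8,0,0],
    [0.2,-6,8.7,0,0],
    [0.2,-7.3,10.6,0,0],
    [0.2,-7.5,10.9,0,0]
  ]
}}

```text
time_s: 10.5
ee_pos: [0.4595, -0.2973, 0.2188]
orientation: [-3.106, -0.453, -0.01]
wrist_force: [0.1, -0.0, -4.0]
grip_width: 0.0289
```

Request:
{"fn": "carry_out", "kwargs": {
  "steps": [
    [0.2,0,0,0,0],
    [0.2,0,0,2.5,0],
    [0.2,0,0,5,0],
    [0.2,0,0,6.5,0],
    [0.2,0,0,7.3,0]
  ]
}}

```text
time_s: 11.0
ee_pos: [0.4598, -0.2956, 0.1442]
orientation: [-3.104, -0.454, -0.008]
wrist_force: [0.4, -1.2, -2.9]
grip_width: 0.0286
```

```bash
python3 go.py 459 -299 134.1
```

```text
11.0 pos [ 459.8 -295.6  144.2] toolz [ 0.004  0.005 -1.   ] yaw 16.65 F [ 0.4 -1.2 -2.9] w 0.0286 -> d cm [-0.18  0.31  1.  ]
```

Request:
{"fn": "carry_out", "kwargs": {
  "steps": [
    [0.2,-0.15,0.25,0.2,-0.1],
    [0.2,-0.15,0.25,0.5,-0.1],
    [0.2,-0.15,0.25,0.8,-0.1],
    [0.2,-0.15,0.25,1,-0.1],
    [0.2,-0.15,0.25,1.03,-0.1]
  ]
}}

```text
time_s: 11.5
ee_pos: [0.4592, -0.2984, 0.1342]
orientation: [-3.104, -0.457, -0.009]
wrist_force: [0.7, 1.3, -0.3]
grip_width: 0.0288
```

```bash
python3 go.py 459 -299 134.1
```

```text
11.5 pos [ 459.2 -298.4  134.2] toolz [ 0.005  0.005 -1.   ] yaw 16.75 F [ 0.7  1.3 -0.3] w 0.0288 -> d cm [-0.04  0.05  0.01]
```

Request:
{"fn": "carry_out", "kwargs": {
  "steps": [
    [0.6,0,0,0,0],
    [0.6,0,0,0,0],
    [0.6,0,0,0,0],
    [0.6,0,0,-3,0],
    [0.6,0,0,-8,0]
  ]
}}

```text
time_s: 12.0
ee_pos: [0.4579, -0.2982, 0.2129]
orientation: [-3.1, -0.456, -0.003]
wrist_force: [0.3, 0.0, 0.4]
grip_width: 0.0516
```

Request:
{"fn": "carry_out", "kwargs": {
  "steps": [
    [0.6,0,0,-1,0],
    [0.6,3,-4,-1,0],
    [0.6,6,-8,-1,0],
    [0.6,9,-12,-1,0],
    [0.6,12,-16,-1,0]
  ]
}}

```text
time_s: 12.5
ee_pos: [0.5271, -0.1088, 0.2246]
orientation: [-3.1, -0.455, -0.004]
wrist_force: [0.6, -0.3, -0.7]
grip_width: 0.0514
```

Request:
{"fn": "carry_out", "kwargs": {
  "steps": [
    [0.6,3,-4,0,0],
    [0.6,6,-8,0,0],
    [0.6,8.5,-11.3,0,0],
    [0.6,9.5,-13,0,0],
    [0.6,9.8,-13.2,0,0]
  ]
}}

```text
time_s: 13.0
ee_pos: [0.5832, 0.0481, 0.2257]
orientation: [-3.099, -0.46, -0.004]
wrist_force: [-0.8, 0.4, 0.6]
grip_width: 0.0511
```

Request:
{"fn": "carry_out", "kwargs": {
  "steps": [
    [0.6,0,0,0,0]
  ]
}}

```text
time_s: 13.1
ee_pos: [0.5832, 0.0482, 0.2255]
orientation: [-3.099, -0.461, -0.003]
wrist_force: [0.0, -0.0, 0.4]
grip_width: 0.0515
```

```bash
python3 go.py 587.3 52 139; python3 - <<'E'
from h import *
a=env.snapshot("scene"); b=env.snapshot("wrist"); cv2.imwrite("pics/g4.png",np.hstack([cv2.resize(a[160:320,115:275],(400,400)),cv2.resize(b[150:350,186:386],(400,400))]))
E
```

```text
13.1 pos [583.2  48.2 225.5] toolz [ 0.001  0.008 -1.   ] yaw 16.93 F [ 0.  -0.   0.4] w 0.0515 -> d cm [ 0.47 -0.18  8.65]
```

View pics/g4.png

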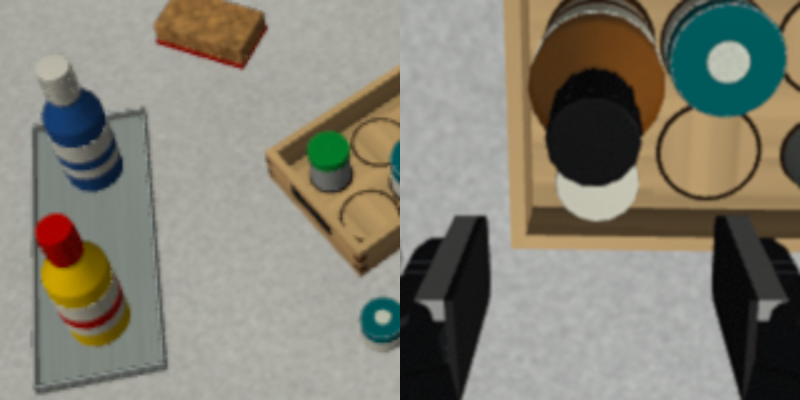

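Request:
{"fn": "carry_out", "kwargs": {
  "steps": [
    [0.6,0.47,-0.18,1,0],
    [0.6,0.47,-0.18,3,0],
    [0.6,0.47,-0.18,3,0],
    [0.6,0.47,-0.18,6,0],
    [0.6,0.47,-0.18,8.65,0]
  ]
}}

```text
time_s: 13.7
ee_pos: [0.5874, 0.0506, 0.139]
orientation: [-3.1, -0.458, -0.005]
wrist_force: [-0.4, 0.1, -0.3]
grip_width: 0.0514
```

```bash
python3 go.py 587.3 52 139
```

```text
13.7 pos [587.4  50.6 139. ] toolz [ 0.002  0.008 -1.   ] yaw 16.8 F [-0.4  0.1 -0.3] w 0.0514 -> d cm [ 0.03 -0.13 -0.  ]
```

Request:
{"fn": "carry_out", "kwargs": {
  "steps": [
    [0.6,0.03,-0.13,0,0],
    [0.6,0.03,-0.13,0,0],
    [0.6,0.03,-0.13,0,0],
    [0.25,0.03,-0.13,0,0],
    [0.2,0.03,-0.13,0,0]
  ],
  "grip_force": 45
}}

```text
time_s: 14.2
ee_pos: [0.5879, 0.0519, 0.1404]
orientation: [-3.1, -0.458, -0.009]
wrist_force: [-0.8, -0.2, 2.4]
grip_width: 0.0285
```

Request:
{"fn": "carry_out", "kwargs": {
  "steps": [
    [0.2,0,0,0,0],
    [0.2,0,0,0,0],
    [0.2,0,0,0,0],
    [0.2,0,0,0,0],
    [0.2,0,0,0,0]
  ]
}}

```text
time_s: 14.7
ee_pos: [0.5879, 0.0519, 0.1404]
orientation: [-3.1, -0.458, -0.009]
wrist_force: [0.3, 0.7, 0.4]
grip_width: 0.0292
```

```bash
python3 go.py 587.3 52 139 542 -317 219
```

```text
14.7 pos [587.9  51.9 140.4] toolz [ 0.005  0.008 -1.   ] yaw 16.8 F [0.3 0.7 0.4] w 0.0292 -> d cm [-0.06 -0.02  0.14]
14.7 pos [587.9  51.9 140.4] toolz [ 0.005  0.008 -1.   ] yaw 16.8 F [0.3 0.7 0.4] w 0.0292 -> d cm [-15.    33.94  -8.18]
```

Request:
{"fn": "carry_out", "kwargs": {
  "steps": [
    [0.2,0,0,-1,0],
    [0.2,0,0,-3,0],
    [0.2,0,0,-5.5,0],
    [0.2,0,0,-8,0],
    [0.2,0,0,-8.2,0]
  ],
  "grip_force": 60
}}

```text
time_s: 15.2
ee_pos: [0.5885, 0.0512, 0.2257]
orientation: [-3.101, -0.458, -0.017]
wrist_force: [0.3, 0.2, -2.3]
grip_width: 0.0282
```

Request:
{"fn": "carry_out", "kwargs": {
  "steps": [
    [0.2,-0.8,1.8,0,0],
    [0.2,-2,4.5,0,0],
    [0.2,-3.2,7.2,0,0],
    [0.2,-4.4,9.9,0,0],
    [0.2,-5.6,12.6,0,0]
  ]
}}

```text
time_s: 15.7
ee_pos: [0.5707, -0.0866, 0.2235]
orientation: [-3.101, -0.458, -0.015]
wrist_force: [0.2, -0.6, -3.0]
grip_width: 0.0284
```

Request:
{"fn": "carry_out", "kwargs": {
  "steps": [
    [0.2,-1.2,2.7,0,0],
    [0.2,-2.4,5.4,0,0],
    [0.2,-3.6,8.1,0,0],
    [0.2,-4.4,10,0,0],
    [0.2,-4.6,10.5,0,0]
  ]
}}

```text
time_s: 16.2
ee_pos: [0.5564, -0.2022, 0.2214]
orientation: [-3.101, -0.455, -0.013]
wrist_force: [0.3, 0.1, -4.0]
grip_width: 0.0287
```

```bash
python3 go.py 542 -317 219
```

```text
16.2 pos [ 556.4 -202.2  221.4] toolz [ 0.007  0.009 -1.   ] yaw 16.69 F [ 0.3  0.1 -4. ] w 0.0287 -> d cm [-4.68 10.59  0.13]
```

Request:
{"fn": "carry_out", "kwargs": {
  "steps": [
    [0.2,-1.2,2.6,0,0],
    [0.2,-2.4,5.3,0,0],
    [0.2,-3.6,8,0,0],
    [0.2,-4.5,10.2,0,0],
    [0.2,-4.65,10.5,0,0]
  ]
}}

```text
time_s: 16.7
ee_pos: [0.5417, -0.3177, 0.2194]
orientation: [-3.101, -0.452, -0.012]
wrist_force: [-0.7, 0.7, -3.1]
grip_width: 0.0284
```

Request:
{"fn": "carry_out", "kwargs": {
  "steps": [
    [0.2,0,0,0,0],
    [0.2,0,0,2.5,0],
    [0.2,0,0,5,0],
    [0.2,0,0,6.5,0],
    [0.2,0,0,7.4,0]
  ]
}}

```text
time_s: 17.2
ee_pos: [0.542, -0.3153, 0.144]
orientation: [-3.099, -0.454, -0.01]
wrist_force: [-0.6, -0.8, -3.2]
grip_width: 0.0284
```

```bash
python3 go.py 542 -317 135.4
```

```text
17.2 pos [ 542.  -315.3  144. ] toolz [ 0.005  0.01  -1.   ] yaw 16.66 F [-0.6 -0.8 -3.2] w 0.0284 -> d cm [-0.06  0.17  0.86]
```

Request:
{"fn": "carry_out", "kwargs": {
  "steps": [
    [0.2,-0.05,0.15,0.2,-0.1],
    [0.2,-0.05,0.15,0.4,-0.1],
    [0.2,-0.05,0.15,0.65,-0.1],
    [0.2,-0.05,0.15,0.85,-0.1],
    [0.2,-0.05,0.15,0.9,-0.1]
  ]
}}

```text
time_s: 17.7
ee_pos: [0.5422, -0.3169, 0.1355]
orientation: [-3.099, -0.456, -0.011]
wrist_force: [-0.0, 2.2, 3.2]
grip_width: 0.0282
```

```bash
python3 go.py 542 -317 135.4
```

```text
17.7 pos [ 542.2 -316.9  135.5] toolz [ 0.006  0.01  -1.   ] yaw 16.75 F [-0.   2.2  3.2] w 0.0282 -> d cm [-0.02  0.01  0.01]
```

Request:
{"fn": "carry_out", "kwargs": {
  "steps": [
    [0.6,0,0,0,0],
    [0.6,0,0,0,0],
    [0.6,0,0,0,0],
    [0.6,0,0,-3,0],
    [0.6,0,0,-8,0]
  ]
}}

```text
time_s: 18.2
ee_pos: [0.5408, -0.3171, 0.2137]
orientation: [-3.095, -0.455, -0.004]
wrist_force: [0.7, -0.2, 0.1]
grip_width: 0.0515
```

Request:
{"fn": "carry_out", "kwargs": {
  "steps": [
    [0.6,0,0,-1,0],
    [0.6,2,-3.8,-1,0],
    [0.6,4,-7.5,-1,0],
    [0.8,6.2,-11.5,-1,0],
    [1,8.4,-15.7,-1,0]
  ]
}}

```text
time_s: 18.7
ee_pos: [0.576, -0.1413, 0.2261]
orientation: [-3.095, -0.454, -0.005]
wrist_force: [0.3, -0.5, -0.4]
grip_width: 0.078
```

Request:
{"fn": "carry_out", "kwargs": {
  "steps": [
    [1,2,-3.8,0,0],
    [1,4,-7.6,0,0],
    [1,5.5,-10.4,0,0],
    [1,6.2,-11.3,0,0],
    [1,6.2,-11.5,0,0]
  ]
}}

```text
time_s: 19.2
ee_pos: [0.6027, -0.0124, 0.2276]
orientation: [-3.095, -0.457, -0.005]
wrist_force: [0.4, -0.4, -0.4]
grip_width: 0.0853
```

Request:
{"fn": "carry_out", "kwargs": {
  "steps": [
    [1,0,0,5,0],
    [1,0,0,9,0],
    [1,0,0,9,0]
  ]
}}

```text
time_s: 19.5
ee_pos: [0.6004, -0.0123, 0.1332]
orientation: [-3.093, -0.455, 0.008]
wrist_force: [-1.0, -0.2, -0.2]
grip_width: 0.0852
```

```bash
python3 go.py 605 -7.5 15; python3 - <<'E'
from h import *
a=env.snapshot("scene"); b=env.snapshot("wrist"); cv2.imwrite("pics/g5.png",np.hstack([cv2.resize(a[160:320,115:275],(400,400)),b[20:420,86:486]]))
E
```

```text
19.5 pos [600.4 -12.3 133.2] toolz [-0.007  0.014 -1.   ] yaw 16.73 F [-1.  -0.2 -0.2] w 0.0852 -> d cm [ 0.62 -0.14 11.83]
```

View pics/g5.png

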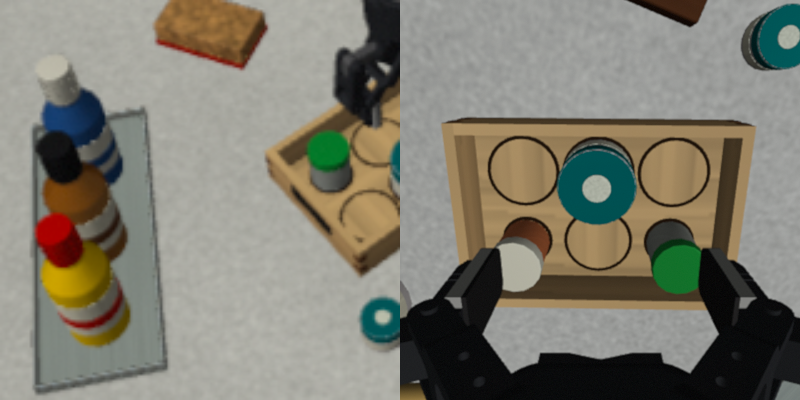

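```bash
python3 - <<'E'
from h import *
c=env.get_calibration("wrist"); s=env.get_calibration("scene"); d=env.get_calibration("side")
a=env.snapshot("scene"); b=env.snapshot("side")
for n,p,z in(("r+",(209,190),.008),("r-",(360,192),.008),("r0",(283,261),.008),("tin",(283,208.5),.052)): print(n,toworld(c,p,z)*1000)
cv2.imwrite("pics/g6.png",np.vstack([np.hstack([cv2.resize(a[175:265,225:325],(400,360),interpolation=cv2.INTER_CUBIC),cv2.resize(b[190:280,230:330],(400,360),interpolation=cv2.INTER_CUBIC)])]))
E
```

```text
r+ [590.05100877  52.39500353   8.        ]
r- [624.78757146 -67.63758688   8.        ]
r0 [546.13717574 -24.70930813   8.        ]
tin [605.79381729  -7.94536891  52.        ]
```

View pics/g6.png

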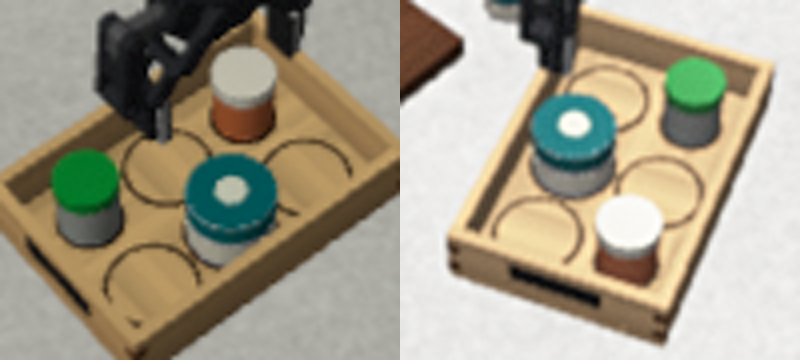

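Request:
{"fn": "carry_out", "kwargs": {
  "steps": [
    [1,0.62,-0.14,2,0],
    [1,0.62,-0.14,3,0],
    [1,0.62,-0.14,3,0],
    [1,0.62,-0.14,6,0],
    [1,0.62,-0.14,8,0]
  ]
}}

```text
time_s: 20.2
ee_pos: [0.6098, -0.0081, 0.0602]
orientation: [-3.096, -0.456, -0.011]
wrist_force: [-0.5, -0.7, -0.1]
grip_width: 0.0855
```

```bash
python3 go.py 605.3 -7.7 15.5
```

```text
20.2 pos [609.8  -8.1  60.2] toolz [ 0.005  0.013 -1.   ] yaw 16.75 F [-0.5 -0.7 -0.1] w 0.0855 -> d cm [-0.46 -0.12  4.47]
```

Request:
{"fn": "carry_out", "kwargs": {
  "steps": [
    [1,-0.46,-0.12,0,0],
    [1,-0.46,-0.12,1.5,0],
    [1,-0.46,-0.12,3,0],
    [1,-0.46,-0.12,4.3,0],
    [1,-0.46,-0.12,4.45,0]
  ]
}}

```text
time_s: 20.7
ee_pos: [0.6046, -0.0076, 0.0139]
orientation: [-3.096, -0.456, -0.008]
wrist_force: [0.4, -0.5, -0.8]
grip_width: 0.0854
```

```bash
python3 go.py 605.3 -7.7 15.5
```

```text
20.7 pos [604.6  -7.6  13.9] toolz [ 0.003  0.013 -1.   ] yaw 16.76 F [ 0.4 -0.5 -0.8] w 0.0854 -> d cm [ 0.07  0.03 -0.16]
```

Request:
{"fn": "carry_out", "kwargs": {
  "steps": [
    [0.9,0.05,0,-0.15,0],
    [0.75,0.05,0,-0.15,0],
    [0.6,0.05,0,-0.15,0],
    [0.6,0.05,0,-0.15,0],
    [0.6,0.05,0,-0.15,0]
  ],
  "grip_force": 35
}}

```text
time_s: 21.2
ee_pos: [0.6054, -0.0076, 0.0162]
orientation: [-3.096, -0.456, -0.01]
wrist_force: [-1.4, 0.2, 5.5]
grip_width: 0.0552
```

Request:
{"fn": "carry_out", "kwargs": {
  "steps": [
    [0.5,0,0,0,0],
    [0.5,0,0,0,0],
    [0.5,0,0,0,0]
  ]
}}

```text
time_s: 21.5
ee_pos: [0.6054, -0.0075, 0.0162]
orientation: [-3.096, -0.456, -0.009]
wrist_force: [-0.4, 0.3, 2.3]
grip_width: 0.0553
```

```bash
python3 go.py 511 281 130
```

```text
21.5 pos [605.4  -7.5  16.2] toolz [ 0.004  0.013 -1.   ] yaw 16.76 F [-0.4  0.3  2.3] w 0.0553 -> d cm [ -0.63 -30.47 -11.05]
```

Request:
{"fn": "carry_out", "kwargs": {
  "steps": [
    [0.5,0,0,-1,0],
    [0.5,0,0,-3.5,0],
    [0.5,0,0,-7,0],
    [0.5,0,0,-10.5,0],
    [0.5,0,0,-11,0]
  ]
}}

```text
time_s: 22.0
ee_pos: [0.6064, -0.0091, 0.1307]
orientation: [-3.098, -0.456, -0.019]
wrist_force: [0.3, -0.0, -1.9]
grip_width: 0.0556
```

Request:
{"fn": "carry_out", "kwargs": {
  "steps": [
    [0.5,0,-2,0,0],
    [0.5,-0.1,-5,0,0],
    [0.5,-0.2,-8.5,0,0],
    [0.5,-0.2,-12,0,0],
    [0.5,-0.3,-15,0,0]
  ]
}}

```text
time_s: 22.5
ee_pos: [0.5594, 0.135, 0.1318]
orientation: [-3.098, -0.457, -0.018]
wrist_force: [0.7, -0.2, -0.4]
grip_width: 0.0551
```

Request:
{"fn": "carry_out", "kwargs": {
  "steps": [
    [0.5,0,-3,0,0],
    [0.5,-0.1,-6.5,0,0],
    [0.5,-0.2,-9,0,0],
    [0.5,-0.2,-10.5,0,0],
    [0.5,-0.2,-10.8,0,0]
  ]
}}

```text
time_s: 23.0
ee_pos: [0.5258, 0.2389, 0.1326]
orientation: [-3.097, -0.459, -0.017]
wrist_force: [1.1, -1.2, -1.1]
grip_width: 0.0553
```

Request:
{"fn": "carry_out", "kwargs": {
  "steps": [
    [0.5,0,0,0,0],
    [0.5,0,0,0,0]
  ]
}}

```text
time_s: 23.2
ee_pos: [0.5261, 0.2381, 0.1325]
orientation: [-3.098, -0.458, -0.017]
wrist_force: [-0.2, -0.5, -0.4]
grip_width: 0.0549
```

```bash
python3 go.py 511 281 130; python3 - <<'E'
from h import *
c=env.get_calibration("wrist"); a=env.snapshot("wrist"); b=env.snapshot("scene")
print(proj(c,[[.511,.281,.005],[.511+.048,.281,.005],[.463,.281,.005],[.511,.329,.005],[.511,.233,.005]]))
cv2.imwrite("pics/w7.png",a)
E
```

```text
23.2 pos [526.1 238.1 132.5] toolz [ 0.009  0.012 -1.   ] yaw 16.83 F [-0.2 -0.5 -0.4] w 0.0549 -> d cm [-0.21 -4.54  0.29]
[[232.82603654 201.84990591]
 [247.80547118 145.78545924]
 [219.19302275 252.87502088]
 [175.96257832 185.33039275]
 [288.26260235 217.95488981]]
```

View pics/w7.png

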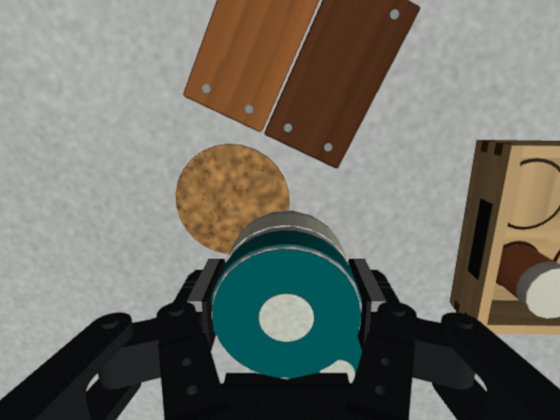

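```bash
python3 - <<'E'
from h import *
from scipy.optimize import least_squares
c=env.get_calibration("wrist"); a=cv2.imread("pics/w7.png").astype(int)
m=((a[...,2]-a[...,0])>28).astype(np.uint8); m[:136]=0; m[:,:165]=0; m[:,300:]=0
m=cv2.morphologyEx(m,cv2.MORPH_CLOSE,np.ones((7,7),np.uint8))
k=max(cv2.findContours(m,cv2.RETR_EXTERNAL,cv2.CHAIN_APPROX_NONE)[0],key=cv2.contourArea)[:,0]
k=k[(k[:,1]<205)|(k[:,0]<215)]
W=np.array([toworld(c,p,.005)[:2] for p in k.astype(float)])*1000
r=least_squares(lambda p:np.hypot(*(W-p[:2]).T)-p[2],[511,281,48],loss="soft_l1"); print(len(k),r.x,np.sqrt(np.mean(r.fun**2)))
E
python3 go.py 512 281 130
```

```text
224 [511.10979653 281.38042687  46.93032031] 0.27288233258699185
23.3 pos [526.2 238.  132.6] toolz [ 0.009  0.012 -1.   ] yaw 16.8 F [ 0.2 -0.7 -1.5] w 0.0553 -> d cm [-0.12 -4.52  0.3 ]
```

Request:
{"fn": "carry_out", "kwargs": {
  "steps": [
    [0.5,-0.1,-2,0.5,0],
    [0.5,-0.2,-4,2,0],
    [0.5,-0.3,-4.6,4.5,0],
    [0.5,-0.3,-4.6,7,0],
    [0.5,-0.3,-4.6,8,0]
  ]
}}

```text
time_s: 23.8
ee_pos: [0.5102, 0.2814, 0.051]
orientation: [-3.098, -0.457, -0.013]
wrist_force: [-0.5, -0.3, -1.0]
grip_width: 0.0551
```

```bash
python3 go.py 511 281 13.2
```

```text
23.8 pos [510.2 281.4  51. ] toolz [ 0.007  0.011 -1.   ] yaw 16.77 F [-0.5 -0.3 -1. ] w 0.0551 -> d cm [0.02 0.09 3.78]
```

Request:
{"fn": "carry_out", "kwargs": {
  "steps": [
    [0.5,0,0.08,1.2,0],
    [0.5,0,0.08,2.4,0],
    [0.5,0,0.08,3.2,0],
    [0.5,0,0.08,3.6,0],
    [0.5,0,0.08,3.7,0]
  ]
}}

```text
time_s: 24.3
ee_pos: [0.5108, 0.2809, 0.0138]
orientation: [-3.098, -0.457, -0.013]
wrist_force: [0.7, -0.5, -0.7]
grip_width: 0.0553
```

```bash
python3 go.py 511 281 13.2
```

```text
24.3 pos [510.8 280.9  13.8] toolz [ 0.007  0.011 -1.   ] yaw 16.76 F [ 0.7 -0.5 -0.7] w 0.0553 -> d cm [0.02 0.   0.06]
```

Request:
{"fn": "carry_out", "kwargs": {
  "steps": [
    [0.5,0,0,0.08,0],
    [0.5,0,0,0.08,0],
    [0.8,0,0,0.08,0],
    [1,0,0,0.08,0],
    [1,0,0,0.08,0]
  ]
}}

```text
time_s: 24.8
ee_pos: [0.5109, 0.281, 0.0133]
orientation: [-3.098, -0.457, -0.014]
wrist_force: [0.1, -1.3, 0.2]
grip_width: 0.0856
```

Request:
{"fn": "carry_out", "kwargs": {
  "steps": [
    [1,0,0,0,0],
    [1,0,0,-3,0],
    [1,0,0,-8,0],
    [1,0,0,-13,0],
    [1,0,0,-18,0]
  ]
}}

```text
time_s: 25.3
ee_pos: [0.5092, 0.2789, 0.1953]
orientation: [-3.098, -0.457, -0.013]
wrist_force: [0.8, -0.8, -0.5]
grip_width: 0.0857
```

```bash
python3 go.py 542.2 -316.9 220; python3 - <<'E'
from h import *
cs={n:env.get_calibration(n) for n in("wrist","side","scene")}; ims={n:env.snapshot(n) for n in cs}
o=[]
t=np.linspace(0,2*np.pi,400)
for n in cs:
    c,a=cs[n],ims[n]; cv2.imwrite(f"pics/k_{n}.png",a)
    a=a.astype(int); u=proj(c,[[.511,.281,.049]])[0].round().astype(int); 
    v=proj(c,[[.511,.309,.049]])[0]; rr=int(np.hypot(*(v-u))*1.6)
    y0,x0=max(u[1]-rr,0),max(u[0]-rr,0); w=a[y0:u[1]+rr,x0:u[0]+rr]
    m=((w[...,2]<70)&(w[...,1]>w[...,2]+25)).astype(np.uint8)
    ct=cv2.findContours(m,cv2.RETR_EXTERNAL,cv2.CHAIN_APPROX_NONE)[0]
    if not ct: print(n,"none"); continue
    k=max(ct,key=cv2.contourArea)[:,0]; dots=((w.min(2)>150)).astype(np.uint8)
    n_,_,st,ce=cv2.connectedComponentsWithStats(dots)
    print(n,"bbox",k.min(0)+[x0,y0],k.max(0)+[x0,y0],"dots",[(int(s[4]),toworld(c,e+[x0,y0],.049)[:2].round(4)) for s,e in zip(st[1:],ce[1:]) if s[4]>15])
E
```

```text
25.3 pos [509.2 278.9 195.3] toolz [ 0.007  0.011 -1.   ] yaw 16.77 F [ 0.8 -0.8 -0.5] w 0.0857 -> d cm [-14.01  57.97  -3.09]
wrist bbox [255 159] [317 220] dots [(26, array([0.5156, 0.2757])), (27, array([0.5064, 0.2762]))]
side bbox [214 311] [238 335] dots [(527, array([0.5241, 0.2607])), (68, array([0.5105, 0.2805]))]
scene bbox [357 154] [377 171] dots [(173, array([0.4794, 0.2954])), (23, array([0.5105, 0.28  ])), (21, array([0.5272, 0.3095]))]
```

Request:
{"fn": "carry_out", "kwargs": {
  "steps": [
    [0.6,-0.5,2,-3,0],
    [0.6,-1.6,6.5,-3,0],
    [0.6,-2.8,11.3,-3,0],
    [0.6,-3.9,16,-3,0],
    [0.6,-5,20.8,-3,0]
  ]
}}

```text
time_s: 25.95
ee_pos: [0.5217, 0.0638, 0.2227]
orientation: [-3.096, -0.457, -0.021]
wrist_force: [1.4, -0.2, 0.2]
grip_width: 0.051
```

Request:
{"fn": "carry_out", "kwargs": {
  "steps": [
    [0.6,-1.1,4.7,0,0],
    [0.6,-2.3,9.4,0,0],
    [0.6,-3.4,14.1,0,0],
    [0.6,-4.6,18.9,0,0],
    [0.6,-5.6,23.3,0,0]
  ]
}}

```text
time_s: 26.45
ee_pos: [0.5348, -0.1776, 0.2184]
orientation: [-3.096, -0.456, -0.018]
wrist_force: [0.8, 0.5, -0.1]
grip_width: 0.051
```

```bash
python3 go.py 542.2 -316.9 220
```

```text
26.4 pos [ 534.8 -177.6  218.4] toolz [ 0.01   0.014 -1.   ] yaw 16.76 F [ 0.8  0.5 -0.1] w 0.051 -> d cm [-3.31 13.55 -0.35]
```

Request:
{"fn": "carry_out", "kwargs": {
  "steps": [
    [0.6,-1.1,4.4,-0.3,0],
    [0.6,-2.2,8.8,-0.3,0],
    [0.6,-3,12.2,-0.3,0],
    [0.6,-3.2,13.1,-0.3,0],
    [0.6,-3.2,13.2,-0.3,0]
  ]
}}

```text
time_s: 26.95
ee_pos: [0.5417, -0.3139, 0.2179]
orientation: [-3.094, -0.453, -0.016]
wrist_force: [-0.1, 0.2, -0.9]
grip_width: 0.0512
```

Request:
{"fn": "carry_out", "kwargs": {
  "steps": [
    [0.6,0,0,0,0],
    [0.6,0,0,0,0]
  ]
}}

```text
time_s: 27.15
ee_pos: [0.5416, -0.3125, 0.2174]
orientation: [-3.093, -0.455, -0.015]
wrist_force: [-0.1, -1.0, 0.5]
grip_width: 0.0511
```

```bash
python3 go.py 542.2 -316.9 190 542.2 -316.9 135.5
```

```text
27.1 pos [ 541.6 -312.5  217.4] toolz [ 0.007  0.016 -1.   ] yaw 16.73 F [-0.1 -1.   0.5] w 0.0511 -> d cm [-0.1   0.47  2.74]
27.1 pos [ 541.6 -312.5  217.4] toolz [ 0.007  0.016 -1.   ] yaw 16.73 F [-0.1 -1.   0.5] w 0.0511 -> d cm [-0.16  0.54  8.19]
```

Request:
{"fn": "carry_out", "kwargs": {
  "steps": [
    [0.6,-0.1,0.47,1,0],
    [0.6,-0.12,0.5,2.7,0],
    [0.6,-0.12,0.5,2.7,0],
    [0.6,-0.14,0.52,5.5,0],
    [0.6,-0.16,0.54,8.1,0]
  ]
}}

```text
time_s: 27.65
ee_pos: [0.5426, -0.3166, 0.1364]
orientation: [-3.094, -0.456, -0.017]
wrist_force: [-0.0, 0.4, 0.1]
grip_width: 0.0514
```

```bash
python3 go.py 542.2 -316.9 135.5
```

```text
27.6 pos [ 542.6 -316.6  136.4] toolz [ 0.008  0.015 -1.   ] yaw 16.77 F [-0.   0.4  0.1] w 0.0514 -> d cm [-0.05  0.02  0.09]
```

Request:
{"fn": "carry_out", "kwargs": {
  "steps": [
    [0.6,-0.05,0.02,0,0],
    [0.4,-0.05,0.02,0,0],
    [0.2,-0.05,0.02,0,0],
    [0.2,-0.05,0.02,0,0],
    [0.2,-0.05,0.02,0,0]
  ],
  "grip_force": 45
}}

```text
time_s: 28.15
ee_pos: [0.5427, -0.3172, 0.1379]
orientation: [-3.096, -0.456, -0.019]
wrist_force: [-0.5, 1.0, 7.0]
grip_width: 0.0289
```

Request:
{"fn": "carry_out", "kwargs": {
  "steps": [
    [0.2,0,0,0,0],
    [0.2,0,0,0,0],
    [0.2,0,0,0,0]
  ]
}}

```text
time_s: 28.45
ee_pos: [0.5427, -0.3172, 0.138]
orientation: [-3.096, -0.456, -0.019]
wrist_force: [-0.2, -0.1, 0.9]
grip_width: 0.0288
```

Request:
{"fn": "carry_out", "kwargs": {
  "steps": [
    [0.2,0,0,-1,0],
    [0.2,0,0,-3,0],
    [0.2,0,0,-5.5,0],
    [0.2,0,0,-8,0],
    [0.2,0,0,-8.5,0]
  ],
  "grip_force": 60
}}

```text
time_s: 28.95
ee_pos: [0.5425, -0.319, 0.2261]
orientation: [-3.099, -0.457, -0.024]
wrist_force: [0.0, 0.4, -3.4]
grip_width: 0.0283
```

```bash
python3 go.py 542.2 -316.9 135.5 587.9 51.9 225
```

```text
28.9 pos [ 542.5 -319.   226.1] toolz [ 0.014  0.011 -1.   ] yaw 16.77 F [ 0.   0.4 -3.4] w 0.0283 -> d cm [-0.11 -0.14  9.06]
28.9 pos [ 542.5 -319.   226.1] toolz [ 0.014  0.011 -1.   ] yaw 16.77 F [ 0.   0.4 -3.4] w 0.0283 -> d cm [ 15.05 -34.2    0.59]
```

Request:
{"fn": "carry_out", "kwargs": {
  "steps": [
    [0.2,0.7,-1.6,0.1,0],
    [0.2,1.9,-4.3,0.2,0],
    [0.2,3.1,-7.1,0.2,0],
    [0.2,4.3,-9.8,0.2,0],
    [0.2,5.5,-12.5,0.2,0]
  ]
}}

```text
time_s: 29.45
ee_pos: [0.5585, -0.1812, 0.2247]
orientation: [-3.098, -0.457, -0.022]
wrist_force: [0.7, 0.1, -3.3]
grip_width: 0.0288
```

Request:
{"fn": "carry_out", "kwargs": {
  "steps": [
    [0.2,1.2,-2.7,0,0],
    [0.2,2.4,-5.5,0,0],
    [0.2,3.6,-8.2,0,0],
    [0.2,4.6,-10.5,0,0],
    [0.2,4.9,-11.2,0,0]
  ]
}}

```text
time_s: 29.95
ee_pos: [0.5725, -0.0569, 0.2253]
orientation: [-3.096, -0.46, -0.019]
wrist_force: [0.2, -0.1, -3.7]
grip_width: 0.0282
```

```bash
python3 go.py 588.4 51.6 222
```

```text
29.9 pos [572.5 -56.9 225.3] toolz [ 0.01   0.013 -1.   ] yaw 16.9 F [ 0.2 -0.1 -3.7] w 0.0282 -> d cm [ 4.67 -9.91  0.49]
```

Request:
{"fn": "carry_out", "kwargs": {
  "steps": [
    [0.2,1.4,-2.8,0.1,0],
    [0.2,2.8,-5.8,0.3,0],
    [0.2,4,-8.6,0.4,0],
    [0.2,4.6,-9.7,0.4,0],
    [0.2,4.65,-9.85,0.4,0]
  ]
}}

```text
time_s: 30.45
ee_pos: [0.5882, 0.052, 0.2222]
orientation: [-3.095, -0.463, -0.017]
wrist_force: [-0.2, 0.2, -3.3]
grip_width: 0.0288
```

Request:
{"fn": "carry_out", "kwargs": {
  "steps": [
    [0.2,0,0,0,0.1],
    [0.2,0,0,1,0.1]
  ]
}}

```text
time_s: 30.65
ee_pos: [0.5886, 0.0511, 0.2127]
orientation: [-3.097, -0.459, -0.02]
wrist_force: [0.3, -0.1, -2.4]
grip_width: 0.0284
```

```bash
python3 go.py 588.4 51.6 155
```

```text
30.6 pos [588.6  51.1 212.7] toolz [ 0.011  0.013 -1.   ] yaw 16.86 F [ 0.3 -0.1 -2.4] w 0.0284 -> d cm [-0.09 -0.    5.77]
```

Request:
{"fn": "carry_out", "kwargs": {
  "steps": [
    [0.2,-0.05,0,1.5,0],
    [0.2,-0.06,0,3.2,0],
    [0.2,-0.08,0,4.8,0],
    [0.2,-0.09,0,5.8,0],
    [0.2,-0.09,0,6,0]
  ]
}}

```text
time_s: 31.15
ee_pos: [0.5879, 0.0509, 0.1512]
orientation: [-3.096, -0.457, -0.017]
wrist_force: [-0.6, 0.6, -2.8]
grip_width: 0.0284
```

```bash
python3 go.py 588.4 51.6 143
```

```text
31.1 pos [587.9  50.9 151.2] toolz [ 0.009  0.013 -1.   ] yaw 16.8 F [-0.6  0.6 -2.8] w 0.0284 -> d cm [ 0.06 -0.05  0.82]
```

Request:
{"fn": "carry_out", "kwargs": {
  "steps": [
    [0.2,0.06,-0.05,0.3,0],
    [0.2,0.06,-0.05,0.5,0],
    [0.2,0.06,-0.05,0.7,0],
    [0.2,0.06,-0.05,0.8,0],
    [0.2,0.06,-0.05,0.82,0]
  ]
}}

```text
time_s: 31.65
ee_pos: [0.5884, 0.0517, 0.1432]
orientation: [-3.096, -0.457, -0.017]
wrist_force: [0.4, -0.1, -3.4]
grip_width: 0.0285
```

```bash
python3 go.py 588.4 51.6 143
```

```text
31.6 pos [588.4  51.7 143.2] toolz [ 0.009  0.013 -1.   ] yaw 16.81 F [ 0.4 -0.1 -3.4] w 0.0285 -> d cm [-0.    0.01  0.02]
```

Request:
{"fn": "carry_out", "kwargs": {
  "steps": [
    [0.2,0,0,0.05,0],
    [0.2,0,0,0.1,0],
    [0.2,0,0,0.13,0],
    [0.2,0,0,0.13,0]
  ]
}}

```text
time_s: 32.05
ee_pos: [0.5889, 0.0518, 0.1429]
orientation: [-3.097, -0.458, -0.02]
wrist_force: [-2.2, 0.7, 6.2]
grip_width: 0.0285
```

Request:
{"fn": "carry_out", "kwargs": {
  "steps": [
    [0.3,0,0,0,0],
    [0.6,0,0,0,0],
    [0.6,0,0,0,0],
    [0.6,0,0,-3,0],
    [0.6,0,0,-7.5,0]
  ]
}}

```text
time_s: 32.55
ee_pos: [0.5871, 0.0508, 0.2167]
orientation: [-3.096, -0.457, -0.012]
wrist_force: [1.6, -0.4, 0.3]
grip_width: 0.051
```

Request:
{"fn": "carry_out", "kwargs": {
  "steps": [
    [0.6,0,0,-0.5,0],
    [0.6,-3,4,-0.5,0],
    [0.6,-6,8,-0.5,0],
    [0.6,-9,12,-0.5,0],
    [0.6,-12,16,-0.5,0]
  ]
}}

```text
time_s: 33.05
ee_pos: [0.5176, -0.1386, 0.2186]
orientation: [-3.096, -0.458, -0.012]
wrist_force: [1.2, 0.2, 1.2]
grip_width: 0.0516
```

Request:
{"fn": "carry_out", "kwargs": {
  "steps": [
    [0.6,-3,4,0,0],
    [0.6,-6,8,0,0],
    [0.6,-8.6,11.5,0,0],
    [0.6,-9.8,13,0,0],
    [0.6,-9.9,13.1,0,0]
  ]
}}

```text
time_s: 33.55
ee_pos: [0.4598, -0.2948, 0.2158]
orientation: [-3.097, -0.453, -0.012]
wrist_force: [0.2, 0.5, 0.1]
grip_width: 0.0516
```

Request:
{"fn": "carry_out", "kwargs": {
  "steps": [
    [0.6,0,0,0,0]
  ]
}}

```text
time_s: 33.65
ee_pos: [0.4597, -0.2947, 0.2155]
orientation: [-3.096, -0.452, -0.012]
wrist_force: [-0.6, 0.8, 0.8]
grip_width: 0.0511
```

```bash
python3 go.py 459.2 -298.4 190 459.2 -298.4 136
```

```text
33.6 pos [ 459.7 -294.7  215.5] toolz [ 0.006  0.013 -1.   ] yaw 16.59 F [-0.6  0.8  0.8] w 0.0511 -> d cm [-0.18  0.37  2.55]
33.6 pos [ 459.7 -294.7  215.5] toolz [ 0.006  0.013 -1.   ] yaw 16.59 F [-0.6  0.8  0.8] w 0.0511 -> d cm [-0.23  0.43  7.95]
```

Request:
{"fn": "carry_out", "kwargs": {
  "steps": [
    [0.6,-0.18,0.37,1,-0.2],
    [0.6,-0.18,0.37,2.5,-0.2],
    [0.6,-0.18,0.38,2.5,-0.2],
    [0.6,-0.2,0.4,5.5,-0.2],
    [0.6,-0.23,0.43,7.9,-0.2]
  ]
}}

```text
time_s: 34.15
ee_pos: [0.4596, -0.2977, 0.1359]
orientation: [-3.096, -0.459, -0.013]
wrist_force: [0.3, 0.4, -0.0]
grip_width: 0.0511
```

```bash
python3 go.py 459.2 -298.4 135
```

```text
34.1 pos [ 459.6 -297.7  135.9] toolz [ 0.006  0.013 -1.   ] yaw 16.87 F [ 0.3  0.4 -0. ] w 0.0511 -> d cm [-0.06  0.06  0.09]
```

Request:
{"fn": "carry_out", "kwargs": {
  "steps": [
    [0.6,-0.06,0.06,0,0],
    [0.4,-0.06,0.06,0,0],
    [0.2,-0.06,0.06,0,0],
    [0.2,-0.06,0.06,0,0],
    [0.2,-0.06,0.06,0,0]
  ],
  "grip_force": 45
}}

```text
time_s: 34.65
ee_pos: [0.4597, -0.2987, 0.1371]
orientation: [-3.097, -0.46, -0.015]
wrist_force: [0.5, 0.8, 8.0]
grip_width: 0.0292
```

Request:
{"fn": "carry_out", "kwargs": {
  "steps": [
    [0.2,0,0,0,0],
    [0.2,0,0,0,0],
    [0.2,0,0,0,0]
  ]
}}

```text
time_s: 34.95
ee_pos: [0.4596, -0.2986, 0.1372]
orientation: [-3.097, -0.459, -0.015]
wrist_force: [0.0, 0.2, -0.6]
grip_width: 0.0287
```

Request:
{"fn": "carry_out", "kwargs": {
  "steps": [
    [0.2,0,0,-1,0],
    [0.2,0,0,-3,0],
    [0.2,0,0,-5.5,0],
    [0.2,0,0,-8,0],
    [0.2,0,0,-8.5,0]
  ],
  "grip_force": 60
}}

```text
time_s: 35.45
ee_pos: [0.4596, -0.3002, 0.225]
orientation: [-3.1, -0.46, -0.019]
wrist_force: [0.2, -0.2, -4.1]
grip_width: 0.0284
```

```bash
python3 go.py 546.8 -24.1 222
```

```text
35.5 pos [ 459.6 -300.2  225. ] toolz [ 0.011  0.009 -1.   ] yaw 16.88 F [ 0.2 -0.2 -4.1] w 0.0284 -> d cm [ 16.36 -23.88   0.64]
```

Request:
{"fn": "carry_out", "kwargs": {
  "steps": [
    [0.2,1.2,-1.8,0.1,0],
    [0.2,3,-4.4,0.2,0],
    [0.2,5,-7.3,0.2,0],
    [0.2,7,-10.2,0.2,0],
    [0.2,8.5,-12.4,0.2,0]
  ]
}}

```text
time_s: 35.95
ee_pos: [0.5049, -0.155, 0.2241]
orientation: [-3.099, -0.461, -0.018]
wrist_force: [-0.2, -0.6, -3.3]
grip_width: 0.0285
```

```bash
python3 go.py 547.2 -24.3 221
```

```text
36.0 pos [ 504.9 -155.   224.1] toolz [ 0.01  0.01 -1.  ] yaw 16.9 F [-0.2 -0.6 -3.3] w 0.0285 -> d cm [  7.85 -11.27   0.48]
```

Request:
{"fn": "carry_out", "kwargs": {
  "steps": [
    [0.2,2,-2.9,0.1,0],
    [0.2,4,-5.7,0.3,0],
    [0.2,6,-8.7,0.4,0],
    [0.2,7.5,-10.8,0.4,0],
    [0.2,7.75,-11.2,0.4,0]
  ]
}}

```text
time_s: 36.45
ee_pos: [0.5466, -0.0228, 0.2209]
orientation: [-3.098, -0.464, -0.016]
wrist_force: [0.3, -1.1, -4.3]
grip_width: 0.0284
```

Request:
{"fn": "carry_out", "kwargs": {
  "steps": [
    [0.2,0,0,0,0.1],
    [0.2,0,0,1,0.1]
  ]
}}

```text
time_s: 36.65
ee_pos: [0.5468, -0.0232, 0.211]
orientation: [-3.099, -0.461, -0.018]
wrist_force: [0.7, -1.0, -4.4]
grip_width: 0.0282
```

```bash
python3 go.py 547.2 -24.3 152
```

```text
36.6 pos [546.8 -23.2 211. ] toolz [ 0.01  0.01 -1.  ] yaw 16.94 F [ 0.7 -1.  -4.4] w 0.0282 -> d cm [-0.07  0.16  5.9 ]
```

Request:
{"fn": "carry_out", "kwargs": {
  "steps": [
    [0.2,-0.05,0.14,1.5,0],
    [0.2,-0.06,0.15,3.2,0],
    [0.2,-0.07,0.16,4.8,0],
    [0.2,-0.07,0.16,5.8,0],
    [0.2,-0.07,0.16,6,0]
  ]
}}

```text
time_s: 37.15
ee_pos: [0.5466, -0.025, 0.1495]
orientation: [-3.099, -0.46, -0.014]
wrist_force: [-0.6, -0.7, -3.2]
grip_width: 0.0284
```

```bash
python3 go.py 547.2 -24.3 142
```

```text
37.1 pos [546.6 -25.  149.5] toolz [ 0.008  0.01  -1.   ] yaw 16.88 F [-0.6 -0.7 -3.2] w 0.0284 -> d cm [ 0.07 -0.04  0.75]
```

Request:
{"fn": "carry_out", "kwargs": {
  "steps": [
    [0.2,0.07,-0.04,0.3,0],
    [0.2,0.07,-0.04,0.5,0],
    [0.2,0.07,-0.04,0.65,0],
    [0.2,0.07,-0.04,0.75,0],
    [0.2,0.07,-0.04,0.78,0]
  ]
}}

```text
time_s: 37.65
ee_pos: [0.5474, -0.0243, 0.1422]
orientation: [-3.099, -0.46, -0.016]
wrist_force: [-0.6, 0.2, 1.8]
grip_width: 0.0281
```

```bash
python3 go.py 547.2 -24.3 142
```

```text
37.6 pos [547.4 -24.3 142.2] toolz [ 0.009  0.01  -1.   ] yaw 16.88 F [-0.6  0.2  1.8] w 0.0281 -> d cm [-0.02 -0.    0.02]
```

Request:
{"fn": "carry_out", "kwargs": {
  "steps": [
    [0.3,0,0,0,0],
    [0.6,0,0,0,0],
    [0.6,0,0,0,0],
    [0.6,0,0,-3,0],
    [0.6,0,0,-7.5,0]
  ]
}}

```text
time_s: 38.15
ee_pos: [0.5459, -0.0249, 0.2164]
orientation: [-3.097, -0.46, -0.009]
wrist_force: [0.3, -0.3, -0.0]
grip_width: 0.0514
```

Request:
{"fn": "carry_out", "kwargs": {
  "steps": [
    [0.6,0,0,-0.5,0],
    [0.6,-0.2,4,-0.5,0],
    [0.6,-0.4,8,-0.5,0],
    [0.6,-0.6,12,-0.5,0],
    [0.6,-0.8,16,-0.5,0]
  ]
}}

```text
time_s: 38.65
ee_pos: [0.585, -0.1819, 0.2198]
orientation: [-3.098, -0.46, -0.01]
wrist_force: [0.5, -0.3, 0.5]
grip_width: 0.0515
```

Request:
{"fn": "carry_out", "kwargs": {
  "steps": [
    [0.6,-0.2,4,0,0],
    [0.6,-0.4,8,0,0],
    [0.6,-0.6,12,0,0],
    [0.6,-0.7,15,0,0],
    [0.6,-0.7,15.3,0,0]
  ]
}}

```text
time_s: 39.15
ee_pos: [0.6227, -0.3337, 0.2172]
orientation: [-3.098, -0.456, -0.009]
wrist_force: [-0.5, 0.6, -0.7]
grip_width: 0.0511
```

Request:
{"fn": "carry_out", "kwargs": {
  "steps": [
    [0.6,0,0,0,0]
  ]
}}

```text
time_s: 39.25
ee_pos: [0.6225, -0.3339, 0.2166]
orientation: [-3.098, -0.454, -0.009]
wrist_force: [-0.1, 0.9, 0.1]
grip_width: 0.0514
```

```bash
python3 go.py 624.7 -334.5 190 624.7 -334.5 137
```

```text
39.2 pos [ 622.5 -333.9  216.6] toolz [ 0.004  0.011 -1.   ] yaw 16.68 F [-0.1  0.9  0.1] w 0.0514 -> d cm [0.18 0.15 2.66]
39.2 pos [ 622.5 -333.9  216.6] toolz [ 0.004  0.011 -1.   ] yaw 16.68 F [-0.1  0.9  0.1] w 0.0514 -> d cm [0.14 0.2  7.96]
```

Request:
{"fn": "carry_out", "kwargs": {
  "steps": [
    [0.6,0.18,0.15,1,-0.1],
    [0.6,0.18,0.15,2.5,-0.1],
    [0.6,0.18,0.15,2.5,-0.1],
    [0.6,0.16,0.18,5.5,-0.1],
    [0.6,0.14,0.2,7.9,-0.1]
  ]
}}

```text
time_s: 39.75
ee_pos: [0.6247, -0.3338, 0.1368]
orientation: [-3.098, -0.458, -0.009]
wrist_force: [0.2, -0.6, 0.4]
grip_width: 0.0513
```

```bash
python3 go.py 624.7 -334.5 137
```

```text
39.8 pos [ 624.7 -333.8  136.8] toolz [ 0.004  0.011 -1.   ] yaw 16.83 F [ 0.2 -0.6  0.4] w 0.0513 -> d cm [-0.02  0.07 -0.02]
```

Request:
{"fn": "carry_out", "kwargs": {
  "steps": [
    [0.6,-0.02,0.07,0,0],
    [0.4,-0.02,0.07,0,0],
    [0.2,-0.02,0.07,0,0],
    [0.2,-0.02,0.07,0,0],
    [0.2,-0.02,0.07,0,0]
  ],
  "grip_force": 45
}}

```text
time_s: 40.25
ee_pos: [0.6252, -0.3346, 0.1382]
orientation: [-3.099, -0.459, -0.012]
wrist_force: [0.1, 0.9, 3.4]
grip_width: 0.029
```

Request:
{"fn": "carry_out", "kwargs": {
  "steps": [
    [0.2,0,0,0,0],
    [0.2,0,0,0,0],
    [0.2,0,0,0,0]
  ]
}}

```text
time_s: 40.55
ee_pos: [0.6251, -0.3346, 0.1382]
orientation: [-3.099, -0.458, -0.011]
wrist_force: [-0.7, 0.3, 0.5]
grip_width: 0.0287
```

Request:
{"fn": "carry_out", "kwargs": {
  "steps": [
    [0.2,0,0,-1,0],
    [0.2,0,0,-3,0],
    [0.2,0,0,-5.5,0],
    [0.2,0,0,-8,0],
    [0.2,0,0,-8.5,0]
  ],
  "grip_force": 60
}}

```text
time_s: 41.05
ee_pos: [0.6254, -0.336, 0.2267]
orientation: [-3.102, -0.459, -0.017]
wrist_force: [-0.7, -0.3, -4.1]
grip_width: 0.0283
```

```bash
python3 go.py 624.7 -65.9 222
```

```text
41.0 pos [ 625.4 -336.   226.7] toolz [ 0.01   0.007 -1.   ] yaw 16.83 F [-0.7 -0.3 -4.1] w 0.0283 -> d cm [  7.75 -25.87   0.67]
```

Request:
{"fn": "carry_out", "kwargs": {
  "steps": [
    [0.2,0.5,-1.7,0.1,0],
    [0.2,1.4,-4.6,0.2,0],
    [0.2,2.3,-7.6,0.2,0],
    [0.2,3.2,-10.6,0.2,0],
    [0.2,4,-13.2,0.2,0]
  ]
}}

```text
time_s: 41.55
ee_pos: [0.6247, -0.1956, 0.2244]
orientation: [-3.101, -0.459, -0.014]
wrist_force: [0.2, 0.2, -3.6]
grip_width: 0.0287
```

```bash
python3 go.py 624.8 -66.3 222
```

```text
41.5 pos [ 624.7 -195.6  224.4] toolz [ 0.008  0.008 -1.   ] yaw 16.86 F [ 0.2  0.2 -3.6] w 0.0287 -> d cm [  3.76 -12.37   0.35]
```

Request:
{"fn": "carry_out", "kwargs": {
  "steps": [
    [0.2,0.9,-3,0.1,0],
    [0.2,1.8,-6,0.3,0],
    [0.2,2.7,-9,0.3,0],
    [0.2,3.6,-11.8,0.3,0],
    [0.2,3.75,-12.3,0.3,0]
  ]
}}

```text
time_s: 42.05
ee_pos: [0.6241, -0.0633, 0.2215]
orientation: [-3.099, -0.464, -0.011]
wrist_force: [-0.2, -0.8, -4.0]
grip_width: 0.0284
```

Request:
{"fn": "carry_out", "kwargs": {
  "steps": [
    [0.2,0,0,0,0.1],
    [0.2,0,0,1,0.1]
  ]
}}

```text
time_s: 42.25
ee_pos: [0.6243, -0.0632, 0.2116]
orientation: [-3.099, -0.461, -0.013]
wrist_force: [0.5, -0.6, -3.7]
grip_width: 0.0286
```

```bash
python3 go.py 624.8 -66.3 152
```

```text
42.2 pos [624.3 -63.2 211.6] toolz [ 0.007  0.009 -1.   ] yaw 16.93 F [ 0.5 -0.6 -3.7] w 0.0286 -> d cm [-0.1   0.36  5.96]
```

Request:
{"fn": "carry_out", "kwargs": {
  "steps": [
    [0.2,-0.06,0.33,1.5,0],
    [0.2,-0.07,0.34,3.2,0],
    [0.2,-0.08,0.35,4.8,0],
    [0.2,-0.1,0.36,5.8,0],
    [0.2,-0.1,0.36,6,0]
  ]
}}

```text
time_s: 42.75
ee_pos: [0.6241, -0.067, 0.1498]
orientation: [-3.099, -0.46, -0.009]
wrist_force: [0.5, -0.7, -3.7]
grip_width: 0.0285
```

```bash
python3 go.py 624.8 -66.3 142.8
```

```text
42.8 pos [624.1 -67.  149.8] toolz [ 0.005  0.01  -1.   ] yaw 16.88 F [ 0.5 -0.7 -3.7] w 0.0285 -> d cm [ 0.08 -0.04  0.7 ]
```

Request:
{"fn": "carry_out", "kwargs": {
  "steps": [
    [0.2,0.05,-0.04,0.3,0],
    [0.2,0.05,-0.04,0.5,0],
    [0.2,0.05,-0.04,0.65,0],
    [0.2,0.05,-0.04,0.72,0],
    [0.2,0.05,-0.04,0.74,0]
  ]
}}

```text
time_s: 43.25
ee_pos: [0.6249, -0.0663, 0.1433]
orientation: [-3.099, -0.46, -0.011]
wrist_force: [-0.6, 0.1, 4.6]
grip_width: 0.0284
```

```bash
python3 go.py 624.8 -66.3 142.8
```

```text
43.2 pos [624.9 -66.3 143.3] toolz [ 0.006  0.009 -1.   ] yaw 16.89 F [-0.6  0.1  4.6] w 0.0284 -> d cm [-0.01 -0.01  0.05]
```

Contact confirmed (4.6 N). I'll release, lift, back off toward the tray, and check.

Request:
{"fn": "carry_out", "kwargs": {
  "steps": [
    [0.3,0,0,0,0],
    [0.6,0,0,0,0],
    [0.6,0,0,0,0],
    [0.6,0,0,-3,0],
    [0.6,0,0,-7.5,0]
  ]
}}

```text
time_s: 43.75
ee_pos: [0.6235, -0.0669, 0.217]
orientation: [-3.097, -0.46, -0.004]
wrist_force: [-0.0, -0.4, 0.1]
grip_width: 0.0508
```

Request:
{"fn": "carry_out", "kwargs": {
  "steps": [
    [0.6,0,0,-3,0],
    [0.6,0,4,-4,0],
    [0.6,0,8,-4,0],
    [0.6,0,12,-4,0],
    [0.6,0,16,-4,0]
  ]
}}

```text
time_s: 44.25
ee_pos: [0.6703, -0.2219, 0.2558]
orientation: [-3.098, -0.46, -0.005]
wrist_force: [1.2, 0.1, 0.8]
grip_width: 0.0515
```

Request:
{"fn": "carry_out", "kwargs": {
  "steps": [
    [0.6,0,3,0,0],
    [0.6,0,5,0,0],
    [0.6,0,5,0,0]
  ]
}}

```text
time_s: 44.55
ee_pos: [0.6848, -0.2724, 0.2545]
orientation: [-3.098, -0.456, -0.004]
wrist_force: [-0.3, 1.0, -0.6]
grip_width: 0.0512
```

```bash
python3 - <<'E'
from h import *
a=env.snapshot("scene"); b=env.snapshot("side")
g=lambda i,x,y:cv2.resize(i[y:y+150,x:x+200],(400,300),interpolation=cv2.INTER_CUBIC)
cv2.imwrite("pics/f1.png",np.vstack([np.hstack([g(a,215,140),g(b,160,210)]),np.hstack([g(b,200,150),g(a,100,190)])]))
E
```

```text
(no output)
```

View pics/f1.png

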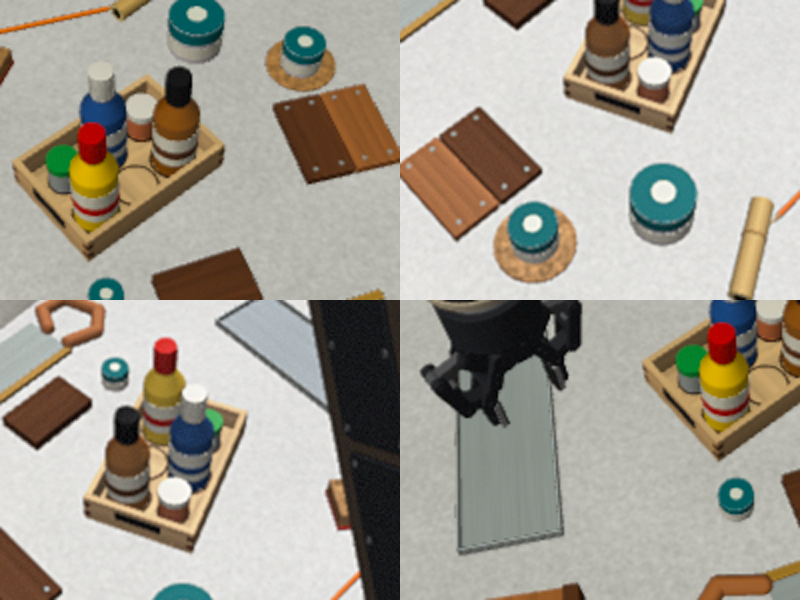

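The final view shows all three bottles upright on their own rings, both jars in place, the tray empty, the tin centred on the cork, and the gripper clear. One numeric comparison with the starting pictures, then I'll hand it in.

```bash
python3 - <<'E'
from h import *
for n,wins in(("scene",{"red":(252,198,272,222),"white":(256,168,275,192),"black":(295,170,315,194)}),("side",{"red":(272,166,292,190),"white":(288,190,308,214),"black":(254,200,274,224)})):
    a=cv2.imread(f"pics/{n}0.png"); b=env.snapshot(n)
    for k,(x0,y0,x1,y1) in wins.items():
        r=cv2.matchTemplate(b[y0-8:y1+8,x0-8:x1+8],a[y0:y1,x0:x1],cv2.TM_CCOEFF_NORMED); _,v,_,l=cv2.minMaxLoc(r); print(n,k,"shift px",l[0]-8,l[1]-8,round(v,3))
s=env.sense(); print(s["time_s"],np.abs(s["qd"]).max()); print(env.sign_off())
E
```

```text
scene red shift px 0 0 0.99
scene white shift px 0 0 0.99
scene black shift px 0 0 0.979
side red shift px 0 0 0.996
side white shift px 0 0 0.992
side black shift px -1 0 0.961
44.75 0.005989481485438147
the job is handed in; nothing more can be done
None
```

The job is done and handed in at 44.75 s of robot time, well inside the 141 s limit. I stood the three bottles in the drip tray, set the tin on the cork pad, then put each bottle back on its own ring.

- **Bottles:** The last pictures show all three upright in the caddy. Compared with the starting pictures, their caps shifted 0 px, except the oil cap, which moved 1 px in the side view (roughly 2 mm).
- **Tin:** Its white dot measured (510.5, 280.3) mm against the cork centre at (511.1, 281.4) mm, so it sits within about 1.3 mm of the middle.
- **Jars and tray:** Both jars look unmoved in the caddy, the tray is empty, and nothing was knocked over.
- **Forces:** Wrist force readings at the end of each move stayed at 8 N or less. I did not log the force between those readings.

**Disagreements between checks:**
- Before the first grasp, the cameras disagreed by 2 to 6 mm on the caddy, bottle and pad positions, and by up to about 12 mm on the tray. I averaged them and checked the caddy and pad against wrist-camera views.
- The tool tilted up to about 1° during the run, with no visible effect.
- Some moves ended a few mm off target. I corrected those before each grasp or set-down.

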